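# Stroke the terminal covers shut along a breaker strip

### The arm

A 6-joint arm with a two-finger parallel gripper is mounted at the origin on the work surface. World frame = base frame: x ahead of the robot, y to its left, z up, the work surface at z = 0. Lengths are in m, angles in rad, forces in N, time in s.
With the tool pointing down it reaches from about 0.25 to 0.775 m from the base axis. Payload 4 kg.
Tool frame: the origin (TCP) lies at the very end of the fingers, on their centre line; the grasp point (between the pads) lies 19 mm behind it; z points along the fingers, x is the direction in which the jaws open and shut, and the axes are right-handed (so a half turn about z gives the same grasp; the last joint's range is limited). The gripper opens to 94 mm and grips with 3 to 60 N. Pads are 16 mm wide; open, the fingers measure 119 mm over their backs; the gripper's body (75 mm by 177 mm) begins 78 mm behind the grasp point.
Start: joints at [1.233, 0.087, 1.371, -0, 1.684, -0.103], TCP at [0.128, 0.535, 0.169] pointing down, gripper open.
Joint ranges: [-3.1, 3.1], [-0.76, 2.03], [0.27, 2.55], [-1.08, 4.22], [0.17, 2.65], [-2.57, 2.57]. Speed limits (rad/s): [2.79, 2.79, 3.14, 3.14, 3.14, 3.14].

### API

Orientations are given as [roll, pitch, yaw] about the fixed x, y, z axes, in that order (R = Rz(yaw) Ry(pitch) Rx(roll)).
In Python, from bench import robot, cams, ticket gives the robot as it stands.
- The arm moves only by the tool jog_arm, never from a script. Its argument "series" is a list of rows, each an object of numbers: "x", "y", "z": the shift along the tool's x, y, z in m; "rx", "ry", "rz": the turn, a rotation vector about the tool's x, y, z in degrees. A call has 1 to 12 rows; each row shifts and turns the pose as measured when the row begins, along the tool's axes as they then stand; what a row does not reach is not made up. A row lasts 1/12 s, in which the tool goes at most 41.7 mm and 7.16 degrees, less where a joint would pass 70% of its speed; a pose out of reach is approached as far as the arm can. A call with a gripper value outside its range is refused whole. "claw" is the opening, from 0 (shut) to 1 (fully open), set as the call begins (left out, the last holds). The fingers move at their own pace and stop on an object; the grip force is fixed at half the most. Time passes only in rows, so rows that do not move let the fingers close. It gives the time, the measured TCP pose, the force and the opening at its end, in the units of the state.
- robot.get_obs(): the state, without advancing time (a new reading comes with each control period).
- cams.snapshot(name): name is "side" or "top"; returns a dict with "img" (400x640x3 uint8, red, green, blue), "mtx" (3x3 intrinsics, pixels), "origin" and "attitude" of the camera in the world. Camera axes: x right, y down, z forward; pixel columns grow to the right and rows downward; lengths in m; the calibration is good to about 2 mm. A picture is of the moment at which its call begins. There is no depth.
- ticket.close_job(): hands the job in, once; it reports no verdict.
Trained networks look in a picture, given as the dict that the camera call returned (one of the last four; its "shot" number tells which), for a name from the list of things; names that differ only in an ending like _2 or _b are one class to them, and where a whole thing is asked for, a point or a joint stands for the part that bears it (a point fixed in the world has none). Each returns a list of dicts, best first, with "p" (0 to 1); they miss things now and then, are a little off and sometimes report something else, mostly with a low value. They report only what shows in the picture. A call takes as long as a camera call. They do not tell look-alikes from the thing itself.
- cams.look_for(thing, picture): "bbox" ([left, top, width, height] in pixels, round what is visible of it).
The state is a dict: "time": time; "joint_positions": joint angles; "qvel": joint speeds; "joint_torque": joint torques, N m; "tool_pos": TCP position; "ee_rot": TCP orientation; "wrist_force": force on the tool from outside, world axes, zero at the start; "wrist_torque": the same for the moment, N m; "width": finger opening in m.
Only numpy, scipy, OpenCV 4.12 (cv2) and the standard library are available. Lean on these libraries where they do the work, as an engineer would, in place of code of your own. Each camera call takes 0.05 s, during which the arm holds its last target.

### The job

Run your closed fingertips in one light stroke along the row of four open flip-up terminal covers on the breaker strip, from the hinge side, so that each cover in turn is folded down flat, and do not lift off before the last one is shut. Only touch: do not grip, lift or shove the strip, press hard on it or flip its toggles, and leave every other part on the bench where it is; finish clear of everything.

Things in the scene. Friction and masses are not known exactly. Their poses are not given: they have to be found in the camera images.
- strip: Breaker strip, 2.6 kg, loose, at any yaw: 4 white modules (44 mm along the row, 92 across, pitch 46) on a 200 x 110 x 8 mm steel plate flat on the bench. Origin: centre of underside; x along the row from cover 1 to 4, y towards the toggles, z up. Low shoulder (y -46 to 4 mm, top z 62) bears the covers; raised nose (y 4 to 46, top z 68) bears black toggles at y 26, up to z 84.
- row_start (a point): Point on the strip's end before cover 1, in the middle of the covers' width, level with the tops of shut covers (x = -92, y = -27, z = 65 mm in the strip's frame).
- row_end (a point): The same at the other end, past cover 4 (x = 92, y = -27, z = 65 mm in the strip's frame). The line from row_start to row_end runs over the middles of all four covers; fingertips skimming 0 to 6 mm above it fold the covers far enough.
- cover1 (a joint): Cover 1 of 4 from row_start: grey plate 28 (along row) x 30 x 2.5 mm. Hinge line across the row at strip x -84, z 57 mm. 0 = shut: plate flat, 5 to 33 mm past the hinge towards row_end, top at z 65, with a sloping lead-in. 1.57 = upright, outer face 8 mm to the row_start side of the hinge; stop 1.75. Begins at 1.1 to 1.7; 6 mN m friction holds it anywhere. Push towards row_end to shut; the other way it jams.
- cover2 (a joint): Cover 2 of 4 from row_start: grey plate 28 (along row) x 30 x 2.5 mm. Hinge line across the row at strip x -38, z 57 mm. 0 = shut: plate flat, 5 to 33 mm past the hinge towards row_end, top at z 65, with a sloping lead-in. 1.57 = upright, outer face 8 mm to the row_start side of the hinge; stop 1.75. Begins at 1.1 to 1.7; 6 mN m friction holds it anywhere. Push towards row_end to shut; the other way it jams.
- cover3 (a joint): Cover 3 of 4 from row_start: grey plate 28 (along row) x 30 x 2.5 mm. Hinge line across the row at strip x 8, z 57 mm. 0 = shut: plate flat, 5 to 33 mm past the hinge towards row_end, top at z 65, with a sloping lead-in. 1.57 = upright, outer face 8 mm to the row_start side of the hinge; stop 1.75. Begins at 1.1 to 1.7; 6 mN m friction holds it anywhere. Push towards row_end to shut; the other way it jams.
- cover4 (a joint): Cover 4 of 4 from row_start: grey plate 28 (along row) x 30 x 2.5 mm. Hinge line across the row at strip x 54, z 57 mm. 0 = shut: plate flat, 5 to 33 mm past the hinge towards row_end, top at z 65, with a sloping lead-in. 1.57 = upright, outer face 8 mm to the row_start side of the hinge; stop 1.75. Begins at 1.1 to 1.7; 6 mN m friction holds it anywhere. Push towards row_end to shut; the other way it jams.
- toggle1 (a joint): Black toggle of module 1: 0 = off, leaning towards the covers, as it begins; 1.0 rad = on, swung away from the covers. It is to stay off.
- toggle2 (a joint): Black toggle of module 2: 0 = off, leaning towards the covers, as it begins; 1.0 rad = on, swung away from the covers. It is to stay off.
- toggle3 (a joint): Black toggle of module 3: 0 = off, leaning towards the covers, as it begins; 1.0 rad = on, swung away from the covers. It is to stay off.
- toggle4 (a joint): Black toggle of module 4: 0 = off, leaning towards the covers, as it begins; 1.0 rad = on, swung away from the covers. It is to stay off.
- contactor: Loose black-and-white contactor, 45 x 56 x 60 mm, 0.3 kg, standing beside the strip on the toggle side. Bystander; origin under its centre.
- pilot_head: Loose round steel push-button head, 30 mm diameter, 36 mm tall, standing beside the strip on the covers' side. Bystander; origin under its centre.
- relay: Loose clear plug-in relay, 29 x 23 x 44 mm, standing beside the strip on the covers' side. Bystander; origin under its centre.
- spare_breaker: Loose single breaker, 18 x 85 x 74 mm, to the right. Bystander; origin under its centre.
- screwdriver: Screwdriver lying at the left. Bystander.
- rail_offcut: Rail offcut, 150 x 35 x 7.5 mm, lying at the right. Bystander; origin under its centre.
- carton: Small cardboard carton, 70 x 90 x 55 mm, at the left. Bystander; origin under its centre.
There are look-alikes about, which are no part of the job. Leave any pink look-alike of the strip alone.

How it is judged:
By the outcome, as a careful person would: the job done as asked, in the order asked, and still so for the second after the job is handed in, with the robot touching nothing.
It also fails if it takes over 38 s, if anything falls off the work surface, if the arm or the gripper's body presses on something with over 40 N, if the wrist force passes 120 N, or if a joint passes its speed limit or range.

## Working session

There is one attempt and no reset: what is moved stays moved. The work goes in short steps, Python scripts to look and compute and a tool call to move; the robot and the scene stay as the last step left them, time stands still between calls to the robot, and variables do not carry over. Pictures are saved under pics/ and viewed, and the job is handed in when it is done.

Besides the shell and the picture viewer there is one more tool, called after "Call:" as name([rows], argument=value, ...), one row to a line, values as JSON. jog_arm: Moves the arm, as the interface text tells. Its arguments: {"type":"object","properties":{"series":{"type":"array","items":{"type":"object","properties":{"x":{"type":"number"},"y":{"type":"number"},"z":{"type":"number"},"rx":{"type":"number"},"ry":{"type":"number"},"rz":{"type":"number"}}}},"claw":{"type":"number"}},"required":["series"]}

```bash
ls; mkdir -p pics
python3 - <<'E'
from bench import robot,cams,ticket
import cv2,numpy as np,pickle
o=robot.get_obs();print({k:np.round(v,4).tolist() for k,v in o.items()})
for n in("side","top"):
    s=cams.snapshot(n);cv2.imwrite(f"pics/{n}0.png",s["img"][:,:,::-1]);pickle.dump(s,open(f"{n}0.pkl","wb"))
    print(n,s["mtx"],s["origin"],s["attitude"],s["shot"])
    for t in("strip","row_start","row_end","cover1","cover2","cover3","cover4","toggle1","contactor","pilot_head","relay"):
        try:print(t,[(np.round(d["bbox"]).tolist(),round(d["p"],2)) for d in cams.look_for(t,s)])
        except Exception as e:print(t,e)
E
```

```text
pics
{'time': 0.0, 'joint_positions': [1.2329, 0.088, 1.3723, -0.0, 1.6836, -0.1031], 'qvel': [-0.0005, -0.0009, 0.0001, 0.0008, 0.0011, -0.0013], 'joint_torque': [0.0001, -34.0174, -30.2435, 0.0719, 0.033, -0.0002], 'tool_pos': [0.1277, 0.5343, 0.1682], 'ee_rot': [-3.1414, 0.0022, 1.336], 'wrist_force': [-0.2824, 0.3332, 0.3049], 'wrist_torque': [0.0211, 0.0345, -0.0143], 'width': 0.0941}
side [[392.28069595   0.         326.4164769 ]
 [  0.         392.28069595 194.31415075]
 [  0.           0.           1.        ]] [ 0.38508506 -0.67500194  0.72914473] [-2.3313477  -0.00371059 -0.20741519] 1
strip [([236.0, 156.0, 48.0, 72.0], 0.93), ([319.0, 133.0, 64.0, 66.0], 0.91), ([390.0, 336.0, 84.0, 32.0], 0.18)]
row_start [([310.0, 194.0, 96.0, 75.0], 0.86), ([238.0, 156.0, 44.0, 70.0], 0.86), ([320.0, 134.0, 61.0, 62.0], 0.84)]
row_end [([239.0, 158.0, 42.0, 68.0], 0.91), ([312.0, 195.0, 92.0, 72.0], 0.83), ([320.0, 131.0, 62.0, 66.0], 0.7), ([377.0, 212.0, 12.0, 15.0], 0.2)]
cover1 [([363.0, 214.0, 9.0, 18.0], 0.69), ([324.0, 159.0, 16.0, 9.0], 0.63), ([349.0, 134.0, 12.0, 4.0], 0.59),
[... 2904 characters left out ...]
 0.65), ([244.0, 172.0, 22.0, 16.0], 0.59), ([246.0, 275.0, 14.0, 14.0], 0.56), ([238.0, 163.0, 16.0, 11.0], 0.54), ([363.0, 158.0, 12.0, 3.0], 0.53), ([267.0, 186.0, 14.0, 16.0], 0.47), ([306.0, 282.0, 15.0, 15.0], 0.44)]
cover4 [([287.0, 282.0, 15.0, 11.0], 0.7), ([265.0, 278.0, 20.0, 12.0], 0.68), ([368.0, 168.0, 13.0, 14.0], 0.65), ([244.0, 172.0, 22.0, 16.0], 0.59), ([246.0, 275.0, 14.0, 14.0], 0.56), ([238.0, 163.0, 16.0, 11.0], 0.54), ([363.0, 158.0, 12.0, 3.0], 0.53), ([267.0, 186.0, 14.0, 16.0], 0.47), ([306.0, 282.0, 15.0, 15.0], 0.44)]
toggle1 []
contactor [([315.0, 199.0, 22.0, 21.0], 0.91)]
pilot_head [([393.0, 162.0, 9.0, 11.0], 0.58)]
relay [([395.0, 185.0, 14.0, 12.0], 0.43)]
```

View pics/top0.png

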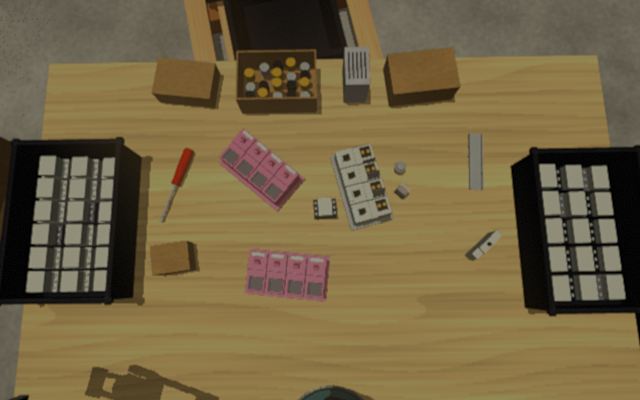

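View pics/side0.png

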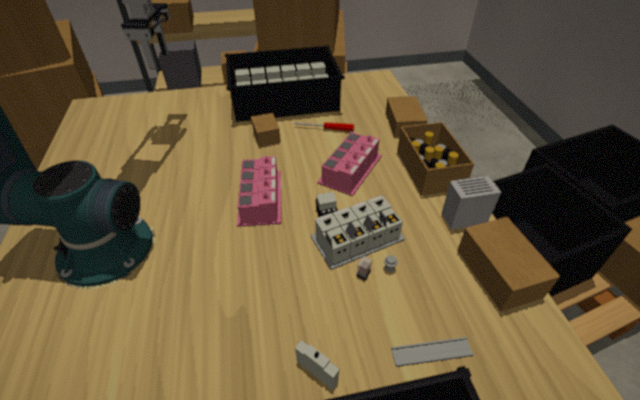

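Run:
```python
import cv2
t=cv2.imread("pics/top0.png");s=cv2.imread("pics/side0.png")
cv2.imwrite("pics/topcrop.png",cv2.resize(t[120:310,205:415],None,fx=3.1,fy=3.1,interpolation=cv2.INTER_CUBIC))
cv2.imwrite("pics/sidecrop.png",cv2.resize(s[120:280,225:425],None,fx=3.6,fy=3.6,interpolation=cv2.INTER_CUBIC))
```

```text
(no output)
```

View pics/topcrop.png

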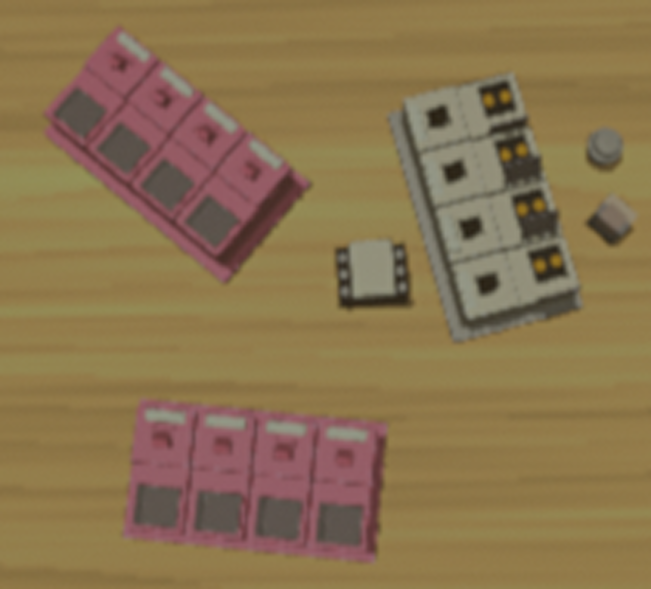

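View pics/sidecrop.png

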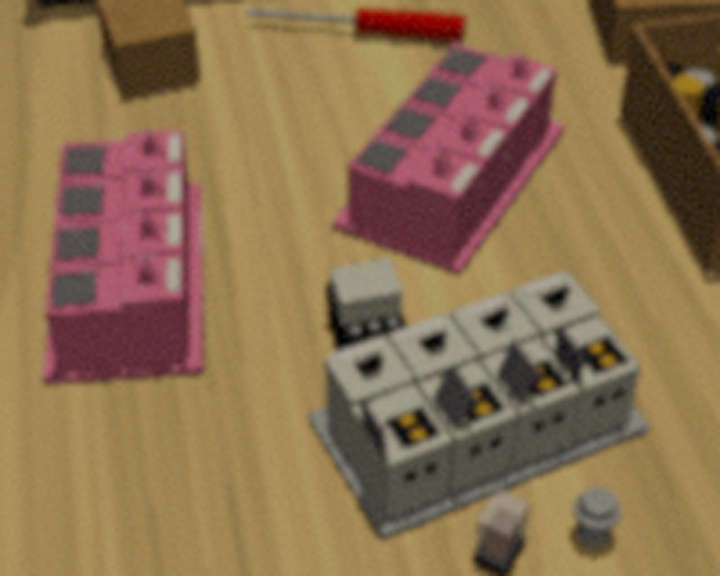

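The white strip (top ≈(362,187), side ≈(358,230)) is the real one. The pink ones at top (260,170) and (287,275) are look-alikes. The white strip is also the only one with yellow-screw terminals under open grey covers. I'll enlarge it and fit its pose.

```bash
cat > u.py <<'E'
import numpy as np,cv2
from scipy.spatial.transform import Rotation as R
def proj(s,P):
    rv=R.from_euler('xyz',s["attitude"]).as_matrix()
    p=(np.atleast_2d(P)-s["origin"])@rv
    return p[:,:2]/p[:,2:]*[s["mtx"][0][0],s["mtx"][1][1]]+[s["mtx"][0][2],s["mtx"][1][2]]
def strip(q,P):
    x,y,a=q;c,d=np.cos(a),np.sin(a);P=np.atleast_2d(P)
    return np.c_[x+c*P[:,0]-d*P[:,1],y+d*P[:,0]+c*P[:,1],P[:,2]]
E
python3 - <<'E'
import cv2,numpy as np
t=cv2.imread("pics/top0.png");s=cv2.imread("pics/side0.png")
def crop(im,x,y,w,h,f,n):
    c=cv2.resize(im[y:y+h,x:x+w],None,fx=f,fy=f,interpolation=cv2.INTER_CUBIC)
    for i in range(0,w,10):cv2.putText(c,str(x+i),(i*f,9),0,.35,(0,255,255),1);cv2.line(c,(i*f,0),(i*f,h*f),(0,255,255) if i%50==0 else (90,200,90),1) if i%10==0 else 0
    for i in range(0,h,10):cv2.putText(c,str(y+i),(0,i*f+4),0,.35,(0,255,255),1);cv2.line(c,(0,i*f),(w*f,i*f),(90,200,90),1)
    cv2.imwrite(n,c)
crop(t,325,138,80,98-23,8,"pics/tz.png")
crop(s,305,190,105,80,7,"pics/sz.png")
E
```

```text
(no output)
```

View pics/tz.png

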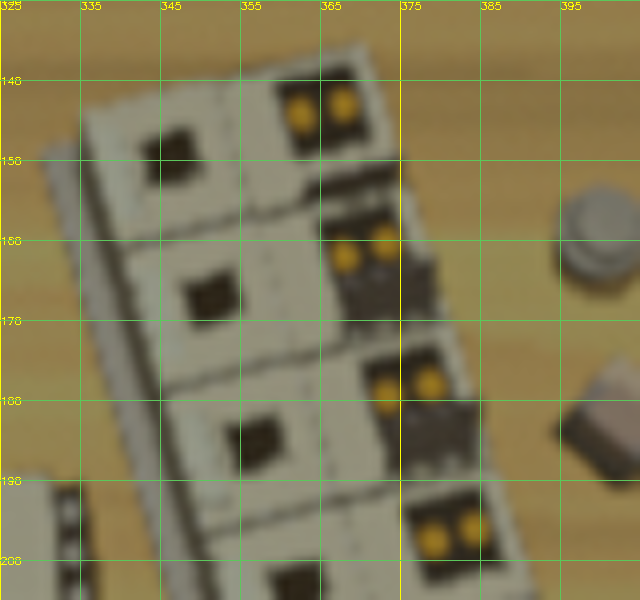

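View pics/sz.png

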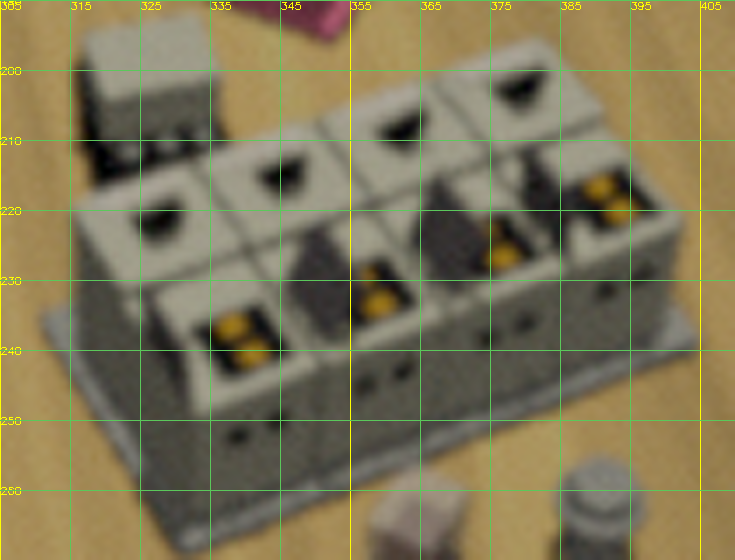

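```bash
cat > fit.py <<'E'
import pickle
from u import *
from scipy.optimize import least_squares
T=pickle.load(open("top0.pkl","rb"));S=pickle.load(open("side0.pkl","rb"))
pt=[((91,46,68),335.3,151.7),((91,-46,62),370.2,143.4),((100,55,8),330.6,156.7),((-100,55,8),352.4,229.7),((-100,-55,8),392.1,218.4)]
ps=[((-91,46,68),316.1,218.6),((91,46,68),382.1,195.4),((91,-46,62),402.1,221.7),((-91,-46,62),333.3,248.9),((91,4,68),391.6,205.7),((-91,4,68),325,231.4),((-100,-55,0),330.7,269),((100,-55,8),405,237.9),((-100,55,8),311,235)]
def res(q,A):
    r=[]
    for s,L in A:
        P=np.array([l[0] for l in L])/1000.;uv=np.array([l[1:] for l in L])-.43
        r.append((proj(s,strip(q,P))-uv))
    return np.vstack(r)
for nm,A in(("top",[(T,pt)]),("side",[(S,ps)]),("both",[(T,pt),(S,ps)])):
    f=least_squares(lambda q:res(q,A).ravel(),[.4,-.1,.27],loss="soft_l1")
    print(nm,np.round(f.x,4),np.round(res(f.x,A),1).tolist())
q=f.x
np.save("q.npy",q)
for s,n,(x,y,w,h),k in((T,"top",(325,138,80,98),6),(S,"side",(305,190,105,80),7)):
    c=cv2.resize(s["img"][y:y+h,x:x+w,::-1],None,fx=k,fy=k,interpolation=cv2.INTER_CUBIC)
    def pl(P,col,cl=True):
        uv=(proj(s,strip(q,np.array(P)/1000.))-[x,y]+.5)*k
        cv2.polylines(c,[np.int32(uv*16)],cl,col,1,cv2.LINE_AA,4)
    pl([(-100,-55,8),(100,-55,8),(100,55,8),(-100,55,8)],(0,0,255))
    for i in range(4):
        m=-69+46*i
        pl([(m-22,-46,62),(m+22,-46,62),(m+22,4,62),(m-22,4,62)],(0,255,0))
        pl([(m-22,46,68),(m+22,46,68),(m+22,4,68),(m-22,4,68)],(255,255,0))
    pl([(-92,-27,65),(92,-27,65)],(255,0,255),False)
    cv2.imwrite(f"pics/fit_{n}.png",c)
for n,P in(("start-125",(-125,-27,68)),("row_start",(-92,-27,65)),("row_end",(92,-27,65))):
    print(n,strip(q,np.array(P)/1000.))
E
python3 fit.py
```

```text
top [ 0.5877 -0.0905  0.2566] [[-0.2, 0.1], [0.5, -0.5], [-0.6, -0.3], [-0.7, 0.5], [1.4, 0.2]]
side [ 0.5871 -0.0903  0.2526] [[-1.1, 0.2], [0.3, -0.7], [1.4, -0.4], [-0.1, -0.1], [0.3, -0.0], [-2.0, -0.2], [0.3, 1.5], [0.7, -0.0], [-0.5, -0.5]]
both [ 0.5873 -0.0903  0.2535] [[-0.2, 0.1], [0.6, -0.3], [-0.6, -0.3], [-0.9, 0.6], [1.2, 0.4], [-1.0, 0.2], [0.4, -0.7], [1.5, -0.4], [0.0, -0.1], [0.3, -0.1], [-1.9, -0.2], [0.5, 1.5], [0.8, -0.1], [-0.4, -0.4]]
start-125 [[ 0.4730747  -0.14780165  0.068     ]]
row_start [[ 0.50501988 -0.13952485  0.065     ]]
row_end [[ 0.68313847 -0.09337543  0.065     ]]
```

View pics/fit_top.png

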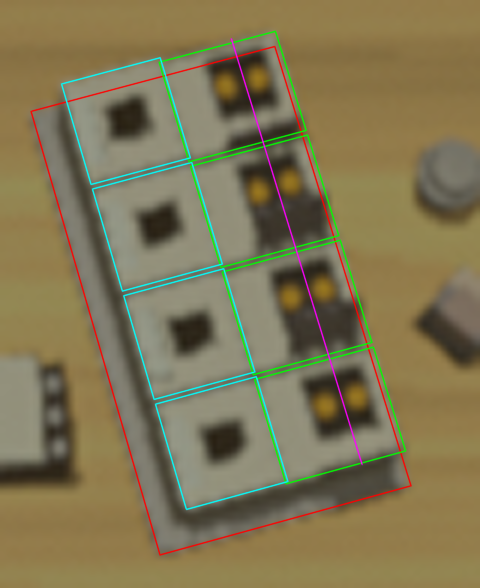

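View pics/fit_side.png

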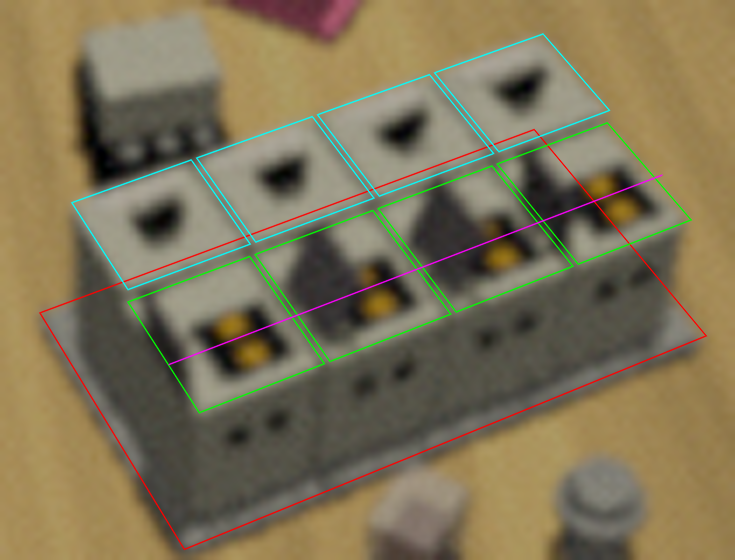

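The fit agrees across both views to about 1–2 px, with cover 1 at the robot end and the hinge side towards the robot. Next I close the fingers and turn the tool's x onto the row direction.

Call:
jog_arm([
  {"rz":7},
  {"rz":7},
  {"rz":7},
  {"rz":7},
  {"rz":7},
  {"rz":7},
  {"rz":7},
  {"rz":7},
  {"rz":6},
], claw=0)

```text
invalid input
```

```bash
cat > st.py <<'E'
from bench import robot
from u import *
q=np.load("q.npy")
def show(goal=None,gyaw=None):
    o=robot.get_obs();p=np.array(o["tool_pos"]);r=R.from_euler('xyz',o["ee_rot"])
    d=p-[q[0],q[1],0];c,s=np.cos(q[2]),np.sin(q[2])
    print("t",round(o["time"],2),"pos",np.round(p,4),"rot",np.round(o["ee_rot"],4),"F",np.round(o["wrist_force"],1),"w",round(o["width"],4))
    print("in strip mm",np.round(1000*np.array([c*d[0]+s*d[1],-s*d[0]+c*d[1],d[2]]),1),"j",np.round(o["joint_positions"],2))
    if goal is not None:
        G=strip(q,np.array(goal)/1000.)[0]
        print("tool shift mm",np.round(1000*r.inv().apply(G-p),1))
    W=R.from_euler('xyz',[np.pi,0,q[2]])
    print("tool turn deg",np.round(np.degrees((r.inv()*W).as_rotvec()),2))
import sys
show([float(a) for a in sys.argv[1:4]] if len(sys.argv)>3 else None)
E
python3 st.py -128 -27 150
```

```text
t 1.2 pos [0.128  0.5349 0.1694] rot [ 3.1416e+00 -1.0000e-04  1.3360e+00] F [-1.1  0.3 -0.5] w 0.0942
in strip mm [-287.8  720.5  169.4] j [ 1.23  0.09  1.37 -0.    1.68 -0.1 ]
tool shift mm [-585.1  491.8   19.4]
tool turn deg [-0.000e+00 -1.000e-02  6.202e+01]
```

Call:
jog_arm([
  {"x":0,"y":0,"z":0,"rx":0,"ry":0,"rz":7},
  {"x":0,"y":0,"z":0,"rx":0,"ry":0,"rz":7},
  {"x":0,"y":0,"z":0,"rx":0,"ry":0,"rz":7},
  {"x":0,"y":0,"z":0,"rx":0,"ry":0,"rz":7},
  {"x":0,"y":0,"z":0,"rx":0,"ry":0,"rz":7},
  {"x":0,"y":0,"z":0,"rx":0,"ry":0,"rz":7},
  {"x":0,"y":0,"z":0,"rx":0,"ry":0,"rz":7},
  {"x":0,"y":0,"z":0,"rx":0,"ry":0,"rz":7},
  {"x":0,"y":0,"z":0,"rx":0,"ry":0,"rz":7},
], claw=0)

```text
time: 1.95
tool_pos: [0.1279, 0.5349, 0.1693]
ee_rot: [3.142, 0.0, 0.209]
wrist_force: [0.6, -0.2, 0.1]
width: 0.0374
```

```bash
python3 st.py -128 -27 150
```

```text
t 1.95 pos [0.1279 0.5349 0.1693] rot [3.1415e+00 2.0000e-04 2.0860e-01] F [ 0.6 -0.2  0.1] w 0.0374
in strip mm [-287.9  720.4  169.3] j [1.23 0.09 1.37 0.   1.68 1.02]
tool shift mm [193.4 739.5  19.4]
tool turn deg [ 0.    0.01 -2.58]
```

Call:
jog_arm([
  {"x":0,"y":0,"z":0,"rx":0,"ry":0,"rz":-2.6},
  {"x":9,"y":39,"z":0,"rx":0,"ry":0,"rz":0},
  {"x":9,"y":39,"z":0,"rx":0,"ry":0,"rz":0},
  {"x":9,"y":39,"z":0,"rx":0,"ry":0,"rz":0},
  {"x":9,"y":39,"z":0,"rx":0,"ry":0,"rz":0},
], claw=0)

```text
time: 2.37
tool_pos: [0.2057, 0.3858, 0.1691]
ee_rot: [3.14, 0.004, 0.264]
wrist_force: [1.7, 0.1, 0.5]
width: 0.0041
```

I gave those shifts in mm where the interface takes metres. The rows were capped at 41.7 mm in the intended direction, so no harm was done. I'll use metres from here.

```bash
python3 st.py -128 -27 150
```

```text
t 2.37 pos [0.2057 0.3858 0.1691] rot [3.1397 0.0043 0.2636] F [1.7 0.1 0.5] w 0.0041
in strip mm [-250.   556.6  169.1] j [ 0.95 -0.16  1.61  0.    1.7   0.69]
tool shift mm [116.2 584.8  19.7]
tool turn deg [0.11 0.24 0.58]
```

Call:
jog_arm([
  {"x":0.008,"y":0.039,"z":0,"rx":0,"ry":0,"rz":0.5},
  {"x":0.008,"y":0.039,"z":0,"rx":0,"ry":0,"rz":0},
  {"x":0.008,"y":0.039,"z":0,"rx":0,"ry":0,"rz":0},
  {"x":0.008,"y":0.039,"z":0,"rx":0,"ry":0,"rz":0},
  {"x":0.008,"y":0.039,"z":0,"rx":0,"ry":0,"rz":0},
  {"x":0.008,"y":0.039,"z":0,"rx":0,"ry":0,"rz":0},
  {"x":0.008,"y":0.039,"z":0,"rx":0,"ry":0,"rz":0},
  {"x":0.008,"y":0.039,"z":0,"rx":0,"ry":0,"rz":0},
  {"x":0.008,"y":0.039,"z":0,"rx":0,"ry":0,"rz":0},
  {"x":0.008,"y":0.039,"z":0,"rx":0,"ry":0,"rz":0},
  {"x":0.008,"y":0.039,"z":0,"rx":0,"ry":0,"rz":0},
  {"x":0.008,"y":0.039,"z":0,"rx":0,"ry":0,"rz":0},
], claw=0)

```text
time: 3.37
tool_pos: [0.423, -0.0636, 0.1739]
ee_rot: [3.139, -0.013, 0.258]
wrist_force: [1.0, 0.3, 0.9]
width: 0.0006
```

```bash
python3 st.py -128 -27 110
```

```text
t 3.37 pos [ 0.423  -0.0636  0.1739] rot [ 3.1388 -0.0127  0.2584] F [1.  0.3 0.9] w 0.0006
in strip mm [-152.4   67.1  173.9] j [-0.29 -0.2   1.64  0.    1.69 -0.54]
tool shift mm [23.1 94.  64.5]
tool turn deg [ 0.16 -0.73  0.28]
```

Call:
jog_arm([
  {"x":0.008,"y":0.032,"z":0.015,"rx":0,"ry":-0.7,"rz":0.3},
  {"x":0.008,"y":0.032,"z":0.02,"rx":0,"ry":0,"rz":0},
  {"x":0.008,"y":0.03,"z":0.03,"rx":0,"ry":0,"rz":0},
  {"x":0,"y":0,"z":0,"rx":0,"ry":0,"rz":0},
  {"x":0,"y":0,"z":0,"rx":0,"ry":0,"rz":0},
], claw=0)

```text
time: 3.78
tool_pos: [0.4738, -0.1605, 0.1108]
ee_rot: [3.134, -0.005, 0.241]
wrist_force: [-0.9, 0.6, 1.4]
width: 0.0001
```

```bash
python3 st.py -128 -27 68
python3 - <<'E'
from bench import cams
import cv2,pickle
for n in("side","top"):
    s=cams.snapshot(n);pickle.dump(s,open(n+"1.pkl","wb"))
    x,y=(290,140) if n=="side" else (310,130)
    cv2.imwrite(f"pics/{n}1.png",cv2.resize(s["img"][y:y+140,x:x+130,::-1],None,fx=4,fy=4,interpolation=cv2.INTER_CUBIC))
E
```

```text
t 3.78 pos [ 0.4738 -0.1605  0.1108] rot [ 3.1339 -0.0049  0.2407] F [-0.9  0.6  1.4] w 0.0001
in strip mm [-127.5  -39.4  110.8] j [-0.44 -0.01  1.59 -0.    1.56 -0.68]
tool shift mm [ -0.9 -12.8  42.7]
tool turn deg [ 0.44 -0.28 -0.74]
```

View pics/side1.png

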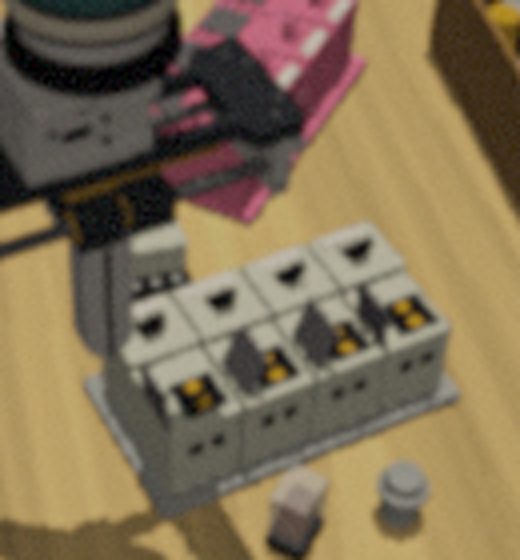

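View pics/top1.png

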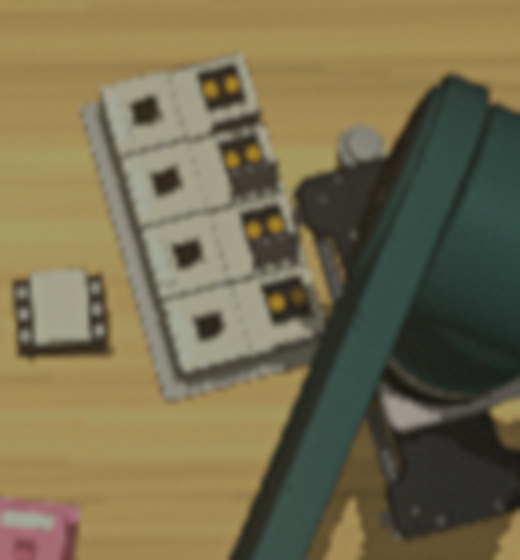

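The side view shows the closed fingertips near crop (95,345), just short of the strip's row_start end. The strip and all four covers are undisturbed. I'll correct laterally and descend before the row.

Call:
jog_arm([
  {"x":-0.001,"y":-0.013,"z":0,"rx":0.4,"ry":-0.3,"rz":-0.7},
  {"x":0,"y":0,"z":0,"rx":0,"ry":0,"rz":0},
  {"x":0,"y":0,"z":0.012,"rx":0,"ry":0,"rz":0},
  {"x":0,"y":0,"z":0.01,"rx":0,"ry":0,"rz":0},
  {"x":0,"y":0,"z":0,"rx":0,"ry":0,"rz":0},
  {"x":0,"y":0,"z":0,"rx":0,"ry":0,"rz":0},
], claw=0)

```text
time: 4.38
tool_pos: [0.4703, -0.141, 0.093]
ee_rot: [3.136, -0.008, 0.264]
wrist_force: [-0.2, -0.7, 0.2]
width: 0.0002
```

```bash
python3 st.py -128 -27 68
```

```text
t 4.38 pos [ 0.4703 -0.141   0.093 ] rot [ 3.1358 -0.008   0.2641] F [-0.2 -0.7  0.2] w 0.0002
in strip mm [-126.   -19.7   93. ] j [-0.41 -0.02  1.64  0.    1.52 -0.67]
tool shift mm [-2.3  7.1 25. ]
tool turn deg [ 0.33 -0.46  0.61]
```

Call:
jog_arm([
  {"x":-0.001,"y":0.004,"z":0.006,"rx":0.3,"ry":-0.4,"rz":0.5},
  {"x":0,"y":0.001,"z":0.006,"rx":0,"ry":0,"rz":0},
  {"x":0,"y":0,"z":0.005,"rx":0,"ry":0,"rz":0},
  {"x":0,"y":0,"z":0,"rx":0,"ry":0,"rz":0},
  {"x":0,"y":0,"z":0,"rx":0,"ry":0,"rz":0},
], claw=0)

```text
time: 4.8
tool_pos: [0.4705, -0.1466, 0.0738]
ee_rot: [-3.141, 0.0, 0.254]
wrist_force: [-0.2, -0.2, 0.0]
width: 0.0003
```

```bash
python3 st.py -128 -27 68
```

```text
t 4.8 pos [ 0.4705 -0.1466  0.0738] rot [-3.1414e+00  2.0000e-04  2.5440e-01] F [-0.2 -0.2  0. ] w 0.0003
in strip mm [-127.2  -25.2   73.8] j [-0.42 -0.    1.65  0.    1.49 -0.67]
tool shift mm [-0.8  1.8  5.8]
tool turn deg [-0.01  0.01  0.05]
```

Call:
jog_arm([
  {"x":0,"y":0.001,"z":0.003,"rx":0,"ry":0,"rz":0},
  {"x":0,"y":0,"z":0.003,"rx":0,"ry":0,"rz":0},
  {"x":0,"y":0,"z":0,"rx":0,"ry":0,"rz":0},
  {"x":0,"y":0,"z":0,"rx":0,"ry":0,"rz":0},
], claw=0)

```text
time: 5.13
tool_pos: [0.4709, -0.1481, 0.0671]
ee_rot: [-3.141, 0.0, 0.254]
wrist_force: [-0.5, -0.2, -0.7]
width: 0.0004
```

```bash
python3 st.py -80 -27 67.5;python3 - <<'E'
from bench import cams,robot
from u import *
s=cams.snapshot("side");x,y=290,160
c=cv2.resize(s["img"][y:y+110,x:x+120,::-1],None,fx=5,fy=5,interpolation=cv2.INTER_CUBIC)
uv=(proj(s,np.array(robot.get_obs()["tool_pos"]))[0]-[x,y]+.5)*5;print(uv)
cv2.drawMarker(c,tuple(int(v) for v in uv),(0,0,255),0,12,1)
cv2.imwrite("pics/side2.png",c)
E
```

```text
t 5.13 pos [ 0.4709 -0.1481  0.0671] rot [-3.1413e+00  3.0000e-04  2.5380e-01] F [-0.5 -0.2 -0.7] w 0.0004
in strip mm [-127.2  -26.7   67.1] j [-0.42  0.01  1.66  0.    1.48 -0.67]
tool shift mm [47.2  0.3 -0.4]
tool turn deg [-0.02  0.02  0.01]
[121.59120691 434.61156817]
```

View pics/side2.png

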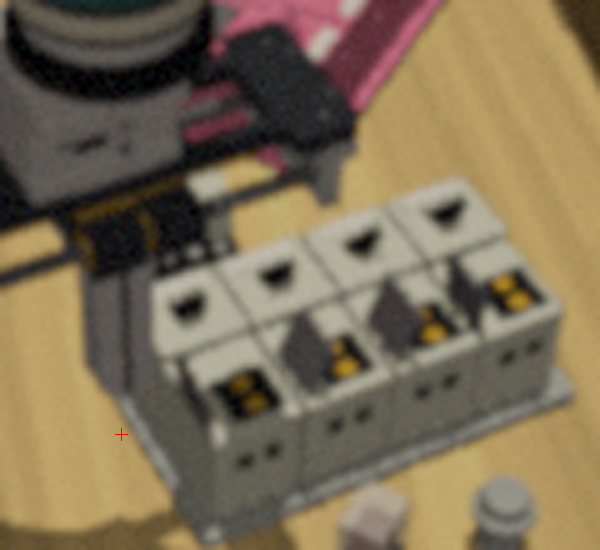

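The projected TCP sits about 8 px below where I see the fingertips end. I need to resolve this before stroking.

Run:
```python
from bench import cams,robot
from u import *
import pickle
def z(s,p,x,y,w,h,k,n):
    c=cv2.resize(s["img"][y:y+h,x:x+w,::-1],None,fx=k,fy=k,interpolation=cv2.INTER_CUBIC)
    c=cv2.convertScaleAbs(c,alpha=1.6)
    for dz,col in((0,(0,0,255)),(.019,(0,255,0)),(.097,(255,0,0))):
        uv=(proj(s,np.array(p)+[0,0,dz])[0]-[x,y]+.5)*k
        cv2.drawMarker(c,tuple(int(v) for v in uv),col,0,10,1)
    cv2.imwrite(n,c);print(n,proj(s,np.array(p))[0])
z(pickle.load(open("side0.pkl","rb")),[.128,.5349,.1694],100,0,100,130,4,"pics/a.png")
z(pickle.load(open("side1.pkl","rb")),[.4738,-.1605,.1108],285,160,70,100,6,"pics/b.png")
z(pickle.load(open("top1.pkl","rb")),[.4738,-.1605,.1108],330,160,100,100,5,"pics/c.png")
a,b,c=[cv2.imread(f"pics/{i}.png") for i in "abc"]
```

```text
pics/a.png [162.58720128  71.97140146]
pics/b.png [315.96133019 237.36843179]
pics/c.png [397.60489018 225.22396153]
```

View pics/a.png

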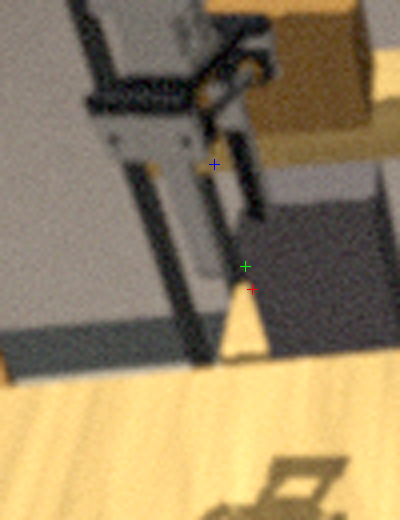

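View pics/b.png

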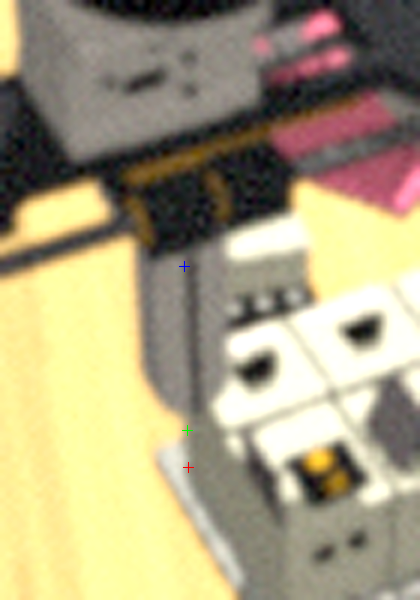

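Run:
```python
from bench import cams,robot
from u import *
import pickle
S0=pickle.load(open("side0.pkl","rb"));s=cams.snapshot("side");pickle.dump(s,open("side2.pkl","wb"))
p=np.array(robot.get_obs()["tool_pos"])
x,y,w,h,k=295,200,50,65,11
out=[]
for im in (s["img"][:,:,::-1],cv2.absdiff(s["img"],S0["img"])[:,:,::-1]):
    c=cv2.resize(cv2.convertScaleAbs(im[y:y+h,x:x+w],alpha=1.6),None,fx=7,fy=7,interpolation=cv2.INTER_NEAREST)
    for dz,col in((0,(0,0,255)),(.019,(0,255,0))):
        uv=(proj(s,p+[0,0,dz])[0]-[x,y]+.5)*7
        cv2.drawMarker(c,tuple(int(v) for v in uv),col,0,10,1)
    out.append(c)
cv2.imwrite("pics/d.png",np.hstack(out))
T0=pickle.load(open("top0.pkl","rb"));s=cams.snapshot("top")
x,y,w,h,k=330,150,100,120,4
out=[]
for im in (s["img"][:,:,::-1],cv2.absdiff(s["img"],T0["img"])[:,:,::-1]):
    c=cv2.resize(cv2.convertScaleAbs(im[y:y+h,x:x+w],alpha=1.6),None,fx=4,fy=4,interpolation=cv2.INTER_NEAREST)
    uv=(proj(s,p)[0]-[x,y]+.5)*4;cv2.drawMarker(c,tuple(int(v) for v in uv),(0,0,255),0,10,1)
    out.append(c)
cv2.imwrite("pics/e.png",np.hstack(out))
```

```text
(no output)
```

View pics/d.png

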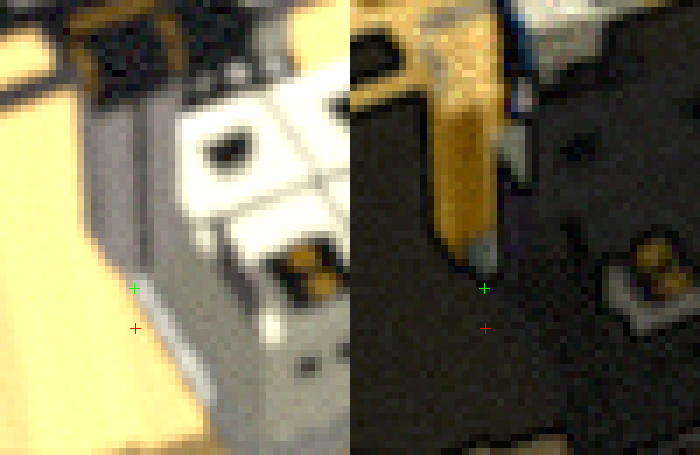

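View pics/e.png

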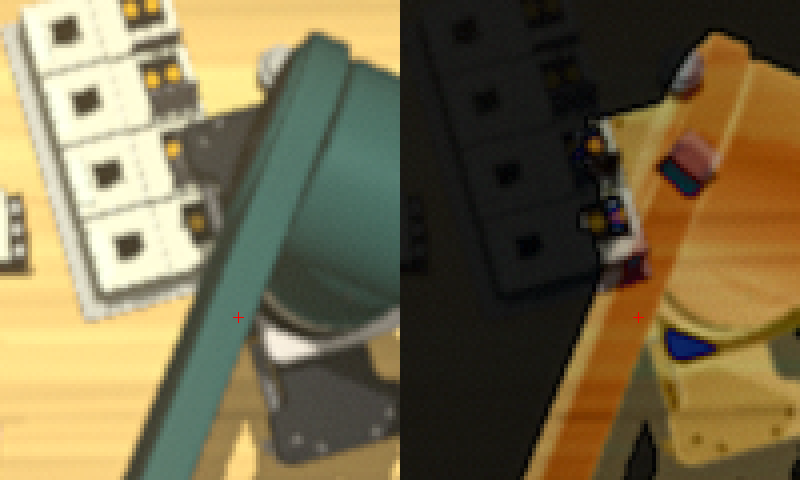

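Run:
```python
from u import *
import pickle
T=pickle.load(open("top0.pkl","rb"));S=pickle.load(open("side0.pkl","rb"))
for p in([.128,.535,.169],[.128,.535,.266],[0,0,0],[0,0,.3],[.47,-.148,.067]):print(p,proj(T,p)[0].round(1),proj(S,p)[0].round(1))
im=T["img"][280:400,0:200,::-1]
cv2.imwrite("pics/f.png",cv2.resize(cv2.convertScaleAbs(im,alpha=2),None,fx=4,fy=4))
```

```text
[0.128, 0.535, 0.169] [ 62.2 399.4] [162.6  72.1]
[0.128, 0.535, 0.266] [ 29.6 414.4] [153.1  40.7]
[0, 0, 0] [330.1 434.4] [105.9 248. ]
[0, 0, 0.3] [334.5 499.4] [ 42.8 144.3]
[0.47, -0.148, 0.067] [389.1 229.3] [313.4 246.5]
```

View pics/f.png

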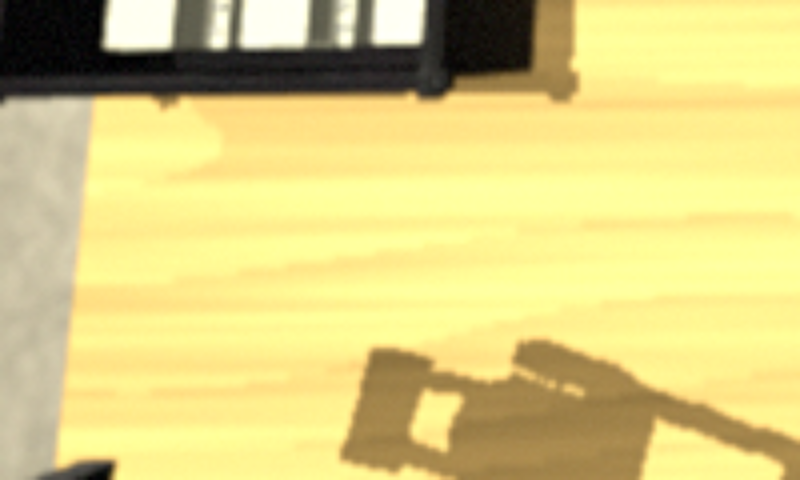

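Run:
```python
from bench import cams,robot
from u import *
o=robot.get_obs();p=np.array(o["tool_pos"]);r=R.from_euler('xyz',o["ee_rot"])
def box(a,b,z0,z1):return np.array([[sx*a,sy*b,z] for z in(z0,z1) for sx,sy in((-1,-1),(1,-1),(1,1),(-1,1))])
for n,(x,y,w,h,k) in(("side",(230,90,150,170,4)),("top",(320,140,125,130,5))):
    s=cams.snapshot(n)
    c=cv2.resize(cv2.convertScaleAbs(s["img"][y:y+h,x:x+w,::-1],alpha=1.5),None,fx=k,fy=k,interpolation=cv2.INTER_CUBIC)
    for B,col in((box(.0885,.0375,-.097,-.16),(0,0,255)),(box(.0125,.008,0,-.097),(255,0,0))):
        uv=(proj(s,p+r.apply(B))-[x,y]+.5)*k
        for q in(uv[:4],uv[4:]):cv2.polylines(c,[np.int32(q)],True,col,1)
        for i in range(4):cv2.line(c,tuple(np.int32(uv[i])),tuple(np.int32(uv[i+4])),col,1)
    cv2.imwrite(f"pics/g_{n}.png",c)
```

```text
(no output)
```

View pics/g_side.png

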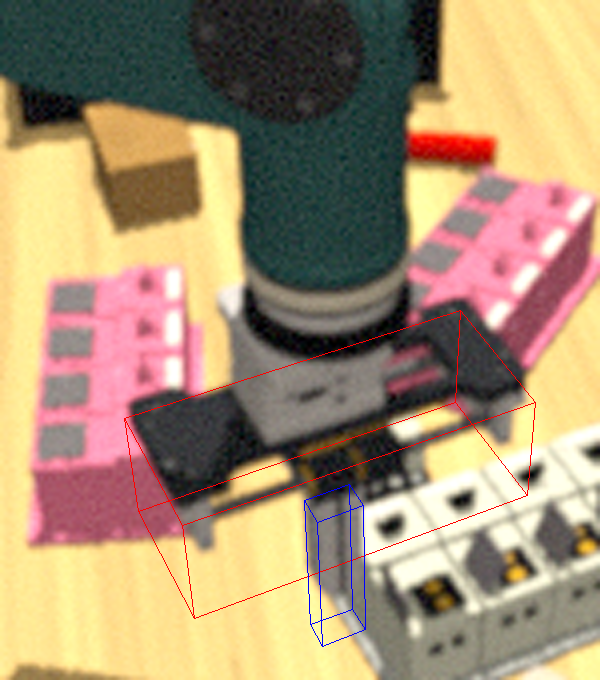

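View pics/g_top.png

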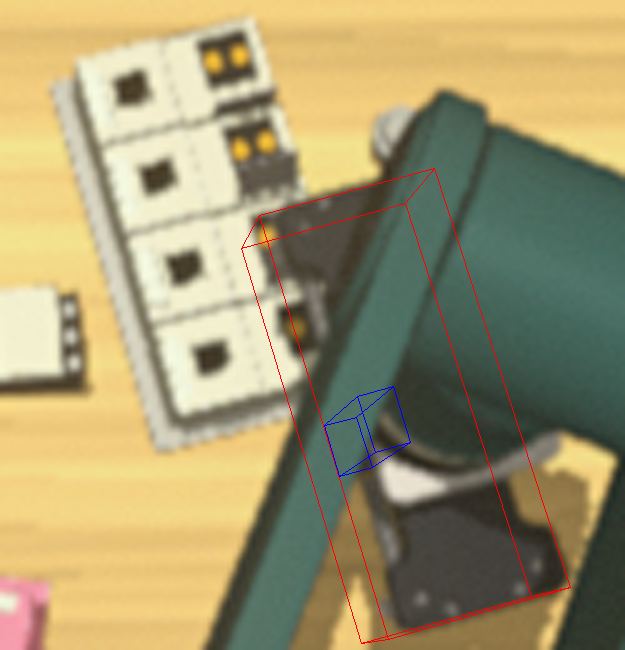

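Both views agree that the TCP is right in x and y, but the drawn fingertips look about 25 mm higher than the reported TCP. Starting the stroke at the documented height is safe either way: if the tips really are higher, they would pass over the covers. I'll go in as far as cover 1 and look.

Call:
jog_arm([
  {"x":0.005,"y":0,"z":0,"rx":0,"ry":0,"rz":0},
  {"x":0.005,"y":0,"z":0,"rx":0,"ry":0,"rz":0},
  {"x":0.005,"y":0,"z":0,"rx":0,"ry":0,"rz":0},
  {"x":0.005,"y":0,"z":0,"rx":0,"ry":0,"rz":0},
  {"x":0.005,"y":0,"z":0,"rx":0,"ry":0,"rz":0},
  {"x":0.005,"y":0,"z":0,"rx":0,"ry":0,"rz":0},
], claw=0)

```text
time: 5.88
tool_pos: [0.5031, -0.1399, 0.0681]
ee_rot: [3.141, -0.001, 0.254]
wrist_force: [-1.0, -0.2, -0.3]
width: 0.0006
```

```bash
cat > look.py <<'E'
import sys
from bench import cams
from u import *
s=cams.snapshot("side");x,y=300,180
cv2.imwrite(sys.argv[1],cv2.resize(cv2.convertScaleAbs(s["img"][y:y+95,x:x+115,::-1],alpha=1.5),None,fx=6,fy=6,interpolation=cv2.INTER_CUBIC))
E
python3 st.py -80 -27 67.5; python3 look.py pics/s3.png
```

```text
t 5.88 pos [ 0.5031 -0.1399  0.0681] rot [ 3.1408e+00 -1.5000e-03  2.5350e-01] F [-1.  -0.2 -0.3] w 0.0006
in strip mm [-94.  -26.9  68.1] j [-0.38  0.07  1.6   0.    1.48 -0.63]
tool shift mm [14.   0.1  0.6]
tool turn deg [ 0.05 -0.08 -0.  ]
```

View pics/s3.png

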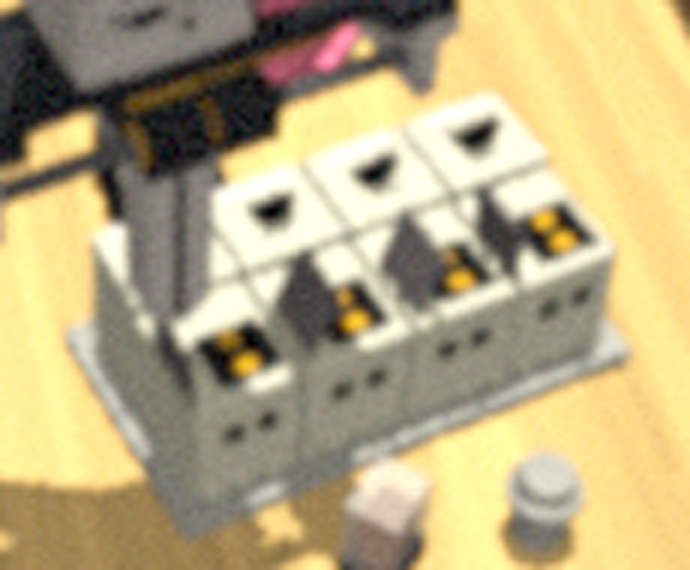

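Run:
```python
from bench import cams
from u import *
import pickle
s=cams.snapshot("side");pickle.dump(s,open("side3.pkl","wb"));a=pickle.load(open("side0.pkl","rb"));q=np.load("q.npy")
x,y,w,h,k=312,200,50,60,7
o=[]
def cov(i,t):
    h0=[-84,-38,8,54][i];u=np.array([np.cos(t),np.sin(t)]);n=np.array([-np.sin(t),np.cos(t)])
    return np.array([[h0+u[0]*l+n[0]*8,yy,57+u[1]*l+n[1]*8] for l,yy in((5,-42),(33,-42),(33,-12),(5,-12))])
for im in(a,s):
    c=cv2.resize(cv2.convertScaleAbs(im["img"][y:y+h,x:x+w,::-1],alpha=1.5),None,fx=k,fy=k,interpolation=cv2.INTER_CUBIC);o.append(c.copy())
    for i,(t,col) in enumerate(((1.57,(0,0,255)),(1.1,(0,255,0)))):
        uv=(proj(im,strip(q,cov(0,t)/1000))-[x,y]+.5)*k;cv2.polylines(c,[np.int32(uv)],True,col,1)
    if im is s:o.append(c)
cv2.imwrite("pics/h.png",np.hstack(o)[:, :800+250][:,:])
i=cv2.imread("pics/h.png");cv2.imwrite("pics/h.png",cv2.resize(i,(790,int(i.shape[0]*790/i.shape[1]))))
```

```text
(no output)
```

View pics/h.png

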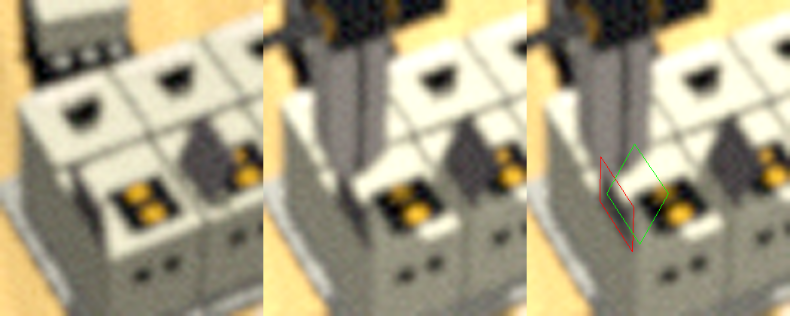

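Call:
jog_arm([
  {"x":0.004,"y":0,"z":0,"rx":0,"ry":0,"rz":0},
  {"x":0.004,"y":0,"z":0,"rx":0,"ry":0,"rz":0},
  {"x":0.004,"y":0,"z":0,"rx":0,"ry":0,"rz":0},
], claw=0)

```text
time: 6.23
tool_pos: [0.5152, -0.1366, 0.0678]
ee_rot: [3.141, -0.001, 0.254]
wrist_force: [0.0, -0.6, 0.7]
width: 0.0007
```

```bash
python3 st.py -80 -27 67.5; python3 look.py pics/s4.png
```

```text
t 6.23 pos [ 0.5152 -0.1366  0.0678] rot [ 3.1411e+00 -6.0000e-04  2.5390e-01] F [ 0.  -0.6  0.7] w 0.0007
in strip mm [-81.4 -26.7  67.8] j [-0.37  0.09  1.57 -0.    1.48 -0.62]
tool shift mm [1.4 0.3 0.3]
tool turn deg [ 0.03 -0.03  0.02]
```

View pics/s4.png

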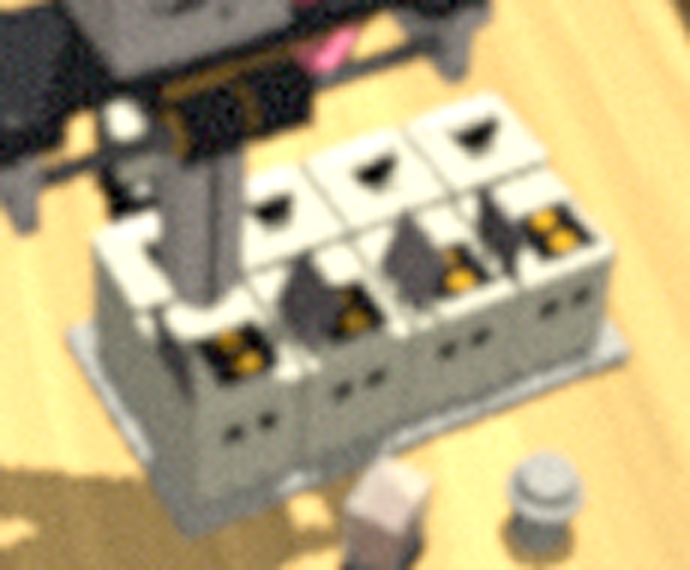

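The tips passed over cover 1 without touching it, so the physical tips really are well above the reported TCP. I'll fit that offset from the image.

Run:
```python
from bench import cams,robot
from u import *
import pickle
s=cams.snapshot("side");pickle.dump(s,open("side4.pkl","wb"))
p=np.array(robot.get_obs()["tool_pos"]);r=R.from_euler('xyz',robot.get_obs()["ee_rot"])
x,y,w,h,k=318,195,34,50,11
o=[]
for dz in(None,.022,.030):
    c=cv2.resize(cv2.convertScaleAbs(s["img"][y:y+h,x:x+w,::-1],alpha=1.5),None,fx=k,fy=k,interpolation=cv2.INTER_CUBIC)
    if dz is not None:
      for hw,col in((.0125,(0,0,255)),(.006,(0,255,0))):
        B=np.array([[sx*hw,sy*.008,-dz] for sx,sy in((-1,-1),(1,-1),(1,1),(-1,1))])
        uv=(proj(s,p+r.apply(B))-[x,y]+.5)*k;cv2.polylines(c,[np.int32(uv)],True,col,1)
        B[:,2]-=.03
        uv2=(proj(s,p+r.apply(B))-[x,y]+.5)*k
        for a,b in zip(uv,uv2):cv2.line(c,tuple(np.int32(a)),tuple(np.int32(b)),col,1)
    o.append(c)
i=np.hstack(o);cv2.imwrite("pics/k.png",cv2.resize(i,(798,int(i.shape[0]*798/i.shape[1]))))
```

```text
(no output)
```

View pics/k.png

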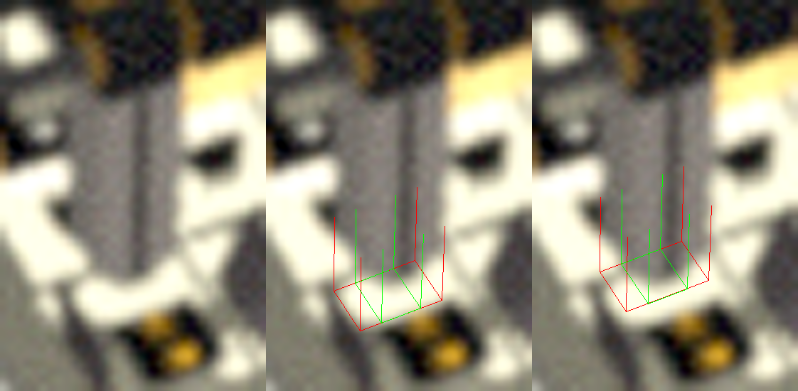

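Matching the tip outline gives an offset of about 41 mm, which fits both the earlier view and the outward shift of the body in the top view. Stroke height needs ±3 mm, so I'll back off over free bench behind the row and touch the bench lightly to get the exact offset.

Call:
jog_arm([
  {"x":-0.01,"y":0,"z":-0.004,"rx":0,"ry":0,"rz":0},
  {"x":-0.02,"y":0,"z":-0.002,"rx":0,"ry":0,"rz":0},
  {"x":-0.025,"y":0,"z":0,"rx":0,"ry":0,"rz":0},
  {"x":-0.025,"y":0,"z":0,"rx":0,"ry":0,"rz":0},
  {"x":-0.025,"y":0,"z":0,"rx":0,"ry":0,"rz":0},
  {"x":-0.02,"y":0,"z":0,"rx":0,"ry":0,"rz":0},
  {"x":-0.01,"y":0,"z":0,"rx":0,"ry":0,"rz":0},
  {"x":0,"y":0,"z":0,"rx":0,"ry":0,"rz":0},
  {"x":0,"y":0,"z":0,"rx":0,"ry":0,"rz":0},
], claw=0)

```text
time: 7.08
tool_pos: [0.3756, -0.1723, 0.0754]
ee_rot: [3.139, -0.0, 0.255]
wrist_force: [0.6, -0.3, -0.2]
width: 0.0004
```

```bash
python3 st.py -225 -27 0
python3 - <<'E'
from bench import cams
from u import *
s=cams.snapshot("side");x,y=240,150
cv2.imwrite("pics/s5.png",cv2.resize(cv2.convertScaleAbs(s["img"][y:y+135,x:x+180,::-1],alpha=1.5),None,fx=4,fy=4,interpolation=cv2.INTER_CUBIC))
E
```

```text
t 7.08 pos [ 0.3756 -0.1723  0.0754] rot [ 3.1387e+00 -2.0000e-04  2.5470e-01] F [ 0.6 -0.3 -0.2] w 0.0004
in strip mm [-225.5  -26.2   75.4] j [-0.57 -0.19  1.82 -0.    1.51 -0.82]
tool shift mm [ 0.5  0.6 75.4]
tool turn deg [ 0.16 -0.01  0.07]
```

View pics/s5.png

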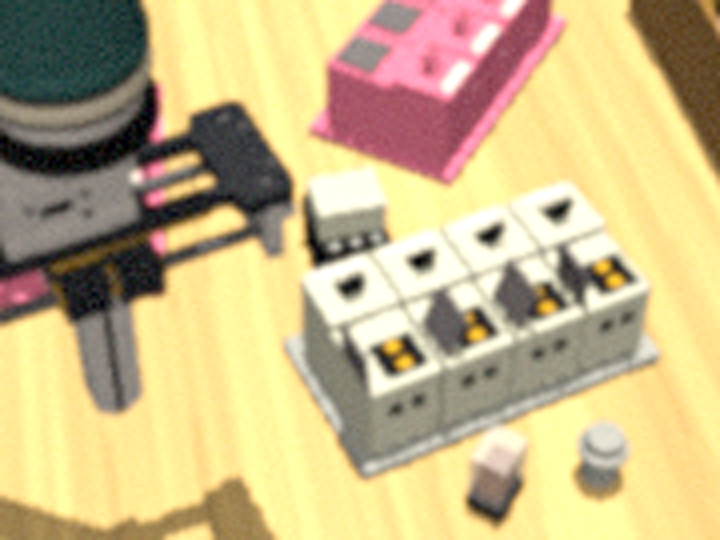

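Call:
jog_arm([
  {"x":0,"y":0,"z":0.015,"rx":0,"ry":0,"rz":0},
  {"x":0,"y":0,"z":0.015,"rx":0,"ry":0,"rz":0},
  {"x":0,"y":0,"z":0.015,"rx":0,"ry":0,"rz":0},
  {"x":0,"y":0,"z":0.01,"rx":0,"ry":0,"rz":0},
  {"x":0,"y":0,"z":0.004,"rx":0,"ry":0,"rz":0},
  {"x":0,"y":0,"z":0,"rx":0,"ry":0,"rz":0},
], claw=0)

```text
time: 7.63
tool_pos: [0.3824, -0.1725, 0.0161]
ee_rot: [3.136, -0.005, 0.259]
wrist_force: [0.6, 0.5, -0.0]
width: 0.0004
```

Run:
```python
from bench import cams,robot
from u import *
s=cams.snapshot("side");x,y=240,170
o=robot.get_obs();p=np.array(o["tool_pos"]);r=R.from_euler('xyz',o["ee_rot"]);print(p)
k=7;out=[]
for dz in(None,.035,.042):
    c=cv2.resize(cv2.convertScaleAbs(s["img"][y+20:y+120,x:x+37,::-1],alpha=1.5),None,fx=k,fy=k,interpolation=cv2.INTER_CUBIC)
    if dz:
        B=np.array([[sx*.0125,sy*.008,-dz] for sx,sy in((-1,-1),(1,-1),(1,1),(-1,1))])
        uv=(proj(s,p+r.apply(B))-[x,y+20]+.5)*k;cv2.polylines(c,[np.int32(uv)],True,(0,0,255),1)
    out.append(c[:560])
cv2.imwrite("pics/s6.png",np.hstack(out))
```

```text
[ 0.38261959 -0.17264913  0.01655089]
```

View pics/s6.png

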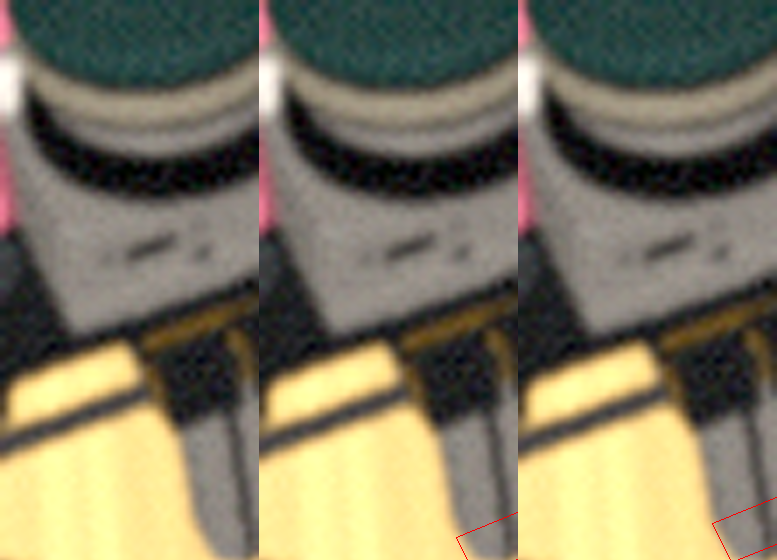

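Call:
jog_arm([
  {"x":0,"y":0,"z":0.003,"rx":0,"ry":0,"rz":0},
  {"x":0,"y":0,"z":0.003,"rx":0,"ry":0,"rz":0},
  {"x":0,"y":0,"z":0.003,"rx":0,"ry":0,"rz":0},
  {"x":0,"y":0,"z":0.003,"rx":0,"ry":0,"rz":0},
  {"x":0,"y":0,"z":0.003,"rx":0,"ry":0,"rz":0},
  {"x":0,"y":0,"z":0.003,"rx":0,"ry":0,"rz":0},
], claw=0)

```text
time: 8.18
tool_pos: [0.386, -0.1743, 0.0006]
ee_rot: [3.13, -0.011, 0.26]
wrist_force: [0.1, -0.4, -0.1]
width: 0.0004
```

```bash
python3 st.py -225 -27 0;python3 - <<'E'
from bench import cams,robot
from u import *
s=cams.snapshot("side");x,y=240,210
o=robot.get_obs();p=np.array(o["tool_pos"]);r=R.from_euler('xyz',o["ee_rot"])
k=7;out=[]
for dz in(None,.030,.037,.044):
    c=cv2.resize(cv2.convertScaleAbs(s["img"][y+20:y+90,x+22:x+50,::-1],alpha=1.5),None,fx=k,fy=k,interpolation=cv2.INTER_CUBIC)
    if dz:
        B=np.array([[sx*.0125,sy*.008,-dz] for sx,sy in((-1,-1),(1,-1),(1,1),(-1,1))])
        uv=(proj(s,p+r.apply(B))-[x+22,y+20]+.5)*k;cv2.polylines(c,[np.int32(uv)],True,(0,0,255),1)
    out.append(c)
cv2.imwrite("pics/s7.png",np.hstack(out))
E
```

```text
t 8.18 pos [ 0.386  -0.1743  0.0006] rot [ 3.1303 -0.0108  0.26  ] F [ 0.1 -0.4 -0.1] w 0.0004
in strip mm [-215.9  -30.8    0.6] j [-0.56 -0.11  1.91  0.    1.33 -0.82]
tool shift mm [-9.  -3.8  0.4]
tool turn deg [ 0.65 -0.62  0.37]
```

View pics/s7.png

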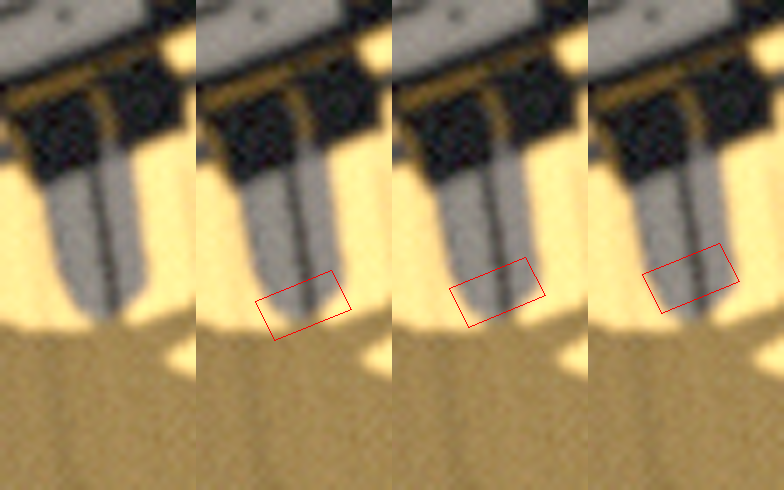

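Call:
jog_arm([
  {"x":-0.005,"y":-0.002,"z":0.002,"rx":0.6,"ry":-0.6,"rz":0.3},
  {"x":-0.002,"y":0,"z":0.003,"rx":0,"ry":0,"rz":0},
  {"x":0,"y":0,"z":0.003,"rx":0,"ry":0,"rz":0},
  {"x":0,"y":0,"z":0.002,"rx":0,"ry":0,"rz":0},
  {"x":0,"y":0,"z":0.002,"rx":0,"ry":0,"rz":0},
  {"x":0,"y":0,"z":0,"rx":0,"ry":0,"rz":0},
], claw=0)

```text
time: 8.73
tool_pos: [0.3769, -0.1738, -0.0139]
ee_rot: [-3.14, 0.002, 0.254]
wrist_force: [0.5, 0.6, 0.4]
width: 0.0005
```

```bash
python3 st.py -225 -27 0
```

```text
t 8.73 pos [ 0.3769 -0.1738 -0.0139] rot [-3.1398e+00  2.3000e-03  2.5360e-01] F [0.5 0.6 0.4] w 0.0005
in strip mm [-224.6  -28.1  -13.9] j [-0.57 -0.1   1.93 -0.    1.31 -0.82]
tool shift mm [ -0.4  -1.1 -13.9]
tool turn deg [-0.1   0.13  0.  ]
```

Call:
jog_arm([
  {"x":0,"y":0,"z":0.002,"rx":0,"ry":0,"rz":0},
  {"x":0,"y":0,"z":0.002,"rx":0,"ry":0,"rz":0},
  {"x":0,"y":0,"z":0.002,"rx":0,"ry":0,"rz":0},
  {"x":0,"y":0,"z":0.002,"rx":0,"ry":0,"rz":0},
], claw=0)

```text
time: 9.07
tool_pos: [0.3774, -0.1741, -0.022]
ee_rot: [-3.141, 0.001, 0.254]
wrist_force: [1.1, -0.5, -0.6]
width: 0.0001
```

Call:
jog_arm([
  {"x":0,"y":0,"z":0.001,"rx":0,"ry":0,"rz":0},
  {"x":0,"y":0,"z":0.001,"rx":0,"ry":0,"rz":0},
  {"x":0,"y":0,"z":0.001,"rx":0,"ry":0,"rz":0},
], claw=0)

```text
time: 9.32
tool_pos: [0.3773, -0.1739, -0.0257]
ee_rot: [-3.14, 0.002, 0.254]
wrist_force: [0.3, 0.2, 0.3]
width: 0.0005
```

Call:
jog_arm([
  {"x":0,"y":0,"z":0.001,"rx":0,"ry":0,"rz":0},
  {"x":0,"y":0,"z":0.001,"rx":0,"ry":0,"rz":0},
], claw=0)

```text
time: 9.48
tool_pos: [0.3774, -0.1739, -0.0278]
ee_rot: [-3.14, 0.002, 0.254]
wrist_force: [-0.4, -0.1, 0.3]
width: 0.0004
```

Call:
jog_arm([
  {"x":0,"y":0,"z":0.001,"rx":0,"ry":0,"rz":0},
  {"x":0,"y":0,"z":0.001,"rx":0,"ry":0,"rz":0},
], claw=0)

```text
time: 9.65
tool_pos: [0.3774, -0.174, -0.03]
ee_rot: [-3.141, 0.001, 0.254]
wrist_force: [-1.0, -0.2, -0.3]
width: 0.0006
```

Run:
```python
from bench import cams,robot
from u import *
s=cams.snapshot("side");x,y=250,205
c=cv2.resize(cv2.convertScaleAbs(s["img"][y:y+80,x:x+70,::-1],alpha=1.5),None,fx=7,fy=7,interpolation=cv2.INTER_CUBIC)
cv2.imwrite("pics/s8.png",c)
```

```text
(no output)
```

View pics/s8.png

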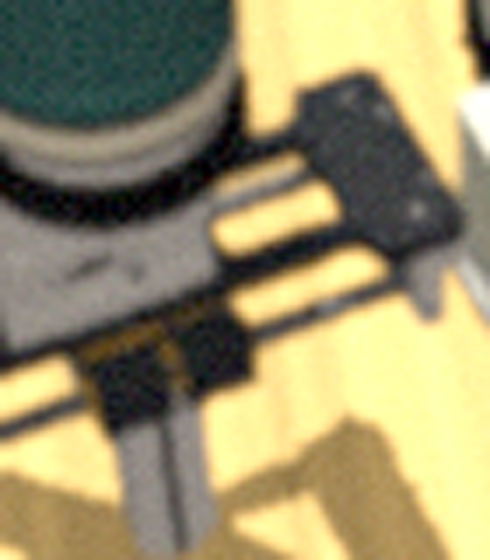

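Call:
jog_arm([
  {"x":0,"y":0,"z":0.001,"rx":0,"ry":0,"rz":0},
  {"x":0,"y":0,"z":0.001,"rx":0,"ry":0,"rz":0},
  {"x":0,"y":0,"z":0.001,"rx":0,"ry":0,"rz":0},
], claw=0)

```text
time: 9.95
tool_pos: [0.3775, -0.174, -0.0332]
ee_rot: [-3.141, 0.001, 0.254]
wrist_force: [0.8, 0.7, 0.3]
width: 0.0005
```

Call:
jog_arm([
  {"x":0,"y":0,"z":0.001,"rx":0,"ry":0,"rz":0},
  {"x":0,"y":0,"z":0.001,"rx":0,"ry":0,"rz":0},
], claw=0)

```text
time: 10.12
tool_pos: [0.3775, -0.174, -0.0354]
ee_rot: [-3.141, 0.001, 0.254]
wrist_force: [0.7, -0.0, -0.0]
width: 0.0003
```

Run:
```python
from bench import cams,robot
from u import *
print(robot.get_obs()["wrist_force"])
s=cams.snapshot("side");x,y=255,225
p=np.array(robot.get_obs()["tool_pos"])
c=cv2.resize(cv2.convertScaleAbs(s["img"][y:y+80,x:x+70,::-1],alpha=1.5),None,fx=7,fy=7,interpolation=cv2.INTER_CUBIC)
p[2]=0
uv=(proj(s,p)[0]-[x,y]+.5)*7;cv2.drawMarker(c,tuple(int(v) for v in uv),(0,0,255),0,10,1)
cv2.imwrite("pics/s9.png",c)
```

```text
[ 0.65757658 -0.03005293 -0.0028928 ]
```

View pics/s9.png

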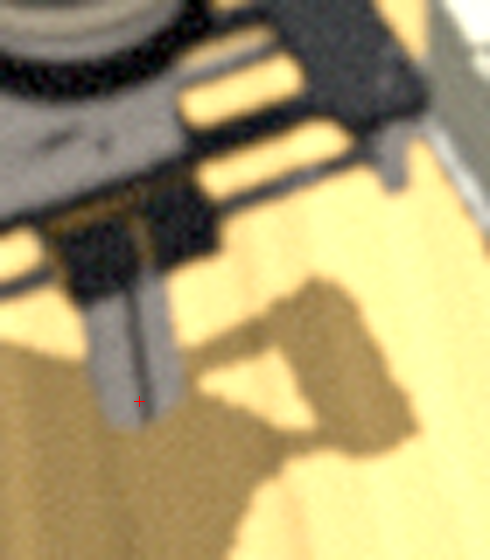

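Call:
jog_arm([
  {"x":0,"y":0,"z":0.001,"rx":0,"ry":0,"rz":0},
  {"x":0,"y":0,"z":0.001,"rx":0,"ry":0,"rz":0},
], claw=0)

```text
time: 10.33
tool_pos: [0.3774, -0.174, -0.0359]
ee_rot: [-3.14, 0.002, 0.254]
wrist_force: [-3.5, 1.0, 9.5]
width: 0.0004
```

Contact came at 9.5 N with the reading at −35.8 mm, so true tip height = reading + 35.8 mm. The stroke at 67.5–68 mm true height therefore means a reading of about 32. I'll lift and return to the row start.

Call:
jog_arm([
  {"x":0,"y":0,"z":-0.005,"rx":0,"ry":0,"rz":0},
  {"x":0,"y":0,"z":-0.015,"rx":0,"ry":0,"rz":0},
  {"x":0,"y":0,"z":-0.02,"rx":0,"ry":0,"rz":0},
  {"x":0,"y":0,"z":-0.02,"rx":0,"ry":0,"rz":0},
  {"x":0.015,"y":0,"z":-0.008,"rx":0,"ry":0,"rz":0},
  {"x":0.02,"y":0,"z":0,"rx":0,"ry":0,"rz":0},
  {"x":0.02,"y":0,"z":0,"rx":0,"ry":0,"rz":0},
  {"x":0.015,"y":0,"z":0,"rx":0,"ry":0,"rz":0},
  {"x":0.006,"y":0,"z":0,"rx":0,"ry":0,"rz":0},
  {"x":0,"y":0,"z":0,"rx":0,"ry":0,"rz":0},
  {"x":0,"y":0,"z":0,"rx":0,"ry":0,"rz":0},
], claw=0)

```text
time: 11.25
tool_pos: [0.4544, -0.1548, 0.0378]
ee_rot: [3.141, -0.0, 0.253]
wrist_force: [-0.1, 0.0, 0.1]
width: 0.0006
```

```bash
python3 st.py -130 -27 32
```

```text
t 11.25 pos [ 0.4544 -0.1548  0.0378] rot [ 3.1406e+00 -2.0000e-04  2.5250e-01] F [-0.1  0.   0.1] w 0.0006
in strip mm [-144.9  -29.1   37.8] j [-0.45 -0.    1.73 -0.    1.41 -0.7 ]
tool shift mm [14.9 -2.1  5.8]
tool turn deg [ 0.06 -0.01 -0.06]
```

Call:
jog_arm([
  {"x":0.006,"y":-0.001,"z":0.003,"rx":0,"ry":0,"rz":0},
  {"x":0.006,"y":-0.001,"z":0.003,"rx":0,"ry":0,"rz":0},
  {"x":0.003,"y":0,"z":0,"rx":0,"ry":0,"rz":0},
  {"x":0,"y":0,"z":0,"rx":0,"ry":0,"rz":0},
  {"x":0,"y":0,"z":0,"rx":0,"ry":0,"rz":0},
], claw=0)

```text
time: 11.67
tool_pos: [0.4667, -0.149, 0.0302]
ee_rot: [-3.141, 0.002, 0.25]
wrist_force: [0.4, -0.5, -0.3]
width: 0.0004
```

```bash
python3 st.py -92 -27 32; python3 look.py pics/s10.png
```

```text
t 11.67 pos [ 0.4667 -0.149   0.0302] rot [-3.1412e+00  2.4000e-03  2.5050e-01] F [ 0.4 -0.5 -0.3] w 0.0004
in strip mm [-131.4  -26.6   30.2] j [-0.42  0.03  1.72 -0.    1.4  -0.67]
tool shift mm [39.4  0.3 -1.9]
tool turn deg [-0.02  0.14 -0.17]
```

View pics/s10.png

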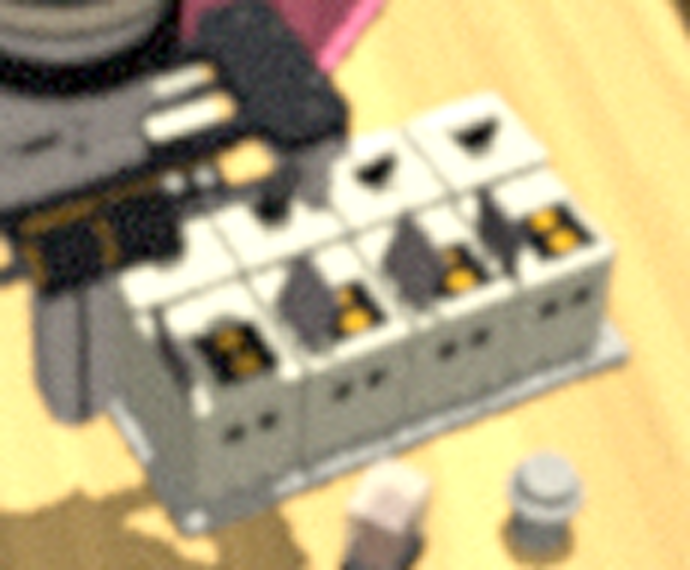

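Call:
jog_arm([
  {"x":0,"y":0,"z":-0.002,"rx":0,"ry":0.1,"rz":-0.2},
  {"x":0.003,"y":0,"z":0,"rx":0,"ry":0,"rz":0},
  {"x":0.005,"y":0,"z":0,"rx":0,"ry":0,"rz":0},
  {"x":0.005,"y":0,"z":0,"rx":0,"ry":0,"rz":0},
  {"x":0.005,"y":0,"z":0,"rx":0,"ry":0,"rz":0},
], claw=0)

```text
time: 12.13
tool_pos: [0.4847, -0.1447, 0.0329]
ee_rot: [3.141, 0.0, 0.253]
wrist_force: [0.2, -0.8, -0.7]
width: 0.0005
```

```bash
python3 st.py -92 -27 32
```

```text
t 12.13 pos [ 0.4847 -0.1447  0.0329] rot [3.1413e+00 1.0000e-04 2.5270e-01] F [ 0.2 -0.8 -0.7] w 0.0005
in strip mm [-113.   -27.    32.9] j [-0.4   0.06  1.68 -0.    1.41 -0.65]
tool shift mm [21.   0.   0.9]
tool turn deg [ 0.02  0.   -0.05]
```

Call:
jog_arm([
  {"x":0.005,"y":0,"z":0.001,"rx":0,"ry":0,"rz":0},
  {"x":0.005,"y":0,"z":0,"rx":0,"ry":0,"rz":0},
  {"x":0.005,"y":0,"z":0,"rx":0,"ry":0,"rz":0},
  {"x":0.005,"y":0,"z":0,"rx":0,"ry":0,"rz":0},
  {"x":0.005,"y":0,"z":0,"rx":0,"ry":0,"rz":0},
], claw=0)

```text
time: 12.55
tool_pos: [0.5119, -0.1377, 0.0317]
ee_rot: [3.141, 0.001, 0.253]
wrist_force: [-1.3, 0.4, 0.8]
width: 0.0004
```

```bash
python3 st.py -92 -27 32; python3 look.py pics/s11.png
```

```text
t 12.55 pos [ 0.5119 -0.1377  0.0317] rot [3.1412e+00 8.0000e-04 2.5340e-01] F [-1.3  0.4  0.8] w 0.0004
in strip mm [-84.9 -27.   31.7] j [-0.37  0.11  1.62 -0.    1.41 -0.62]
tool shift mm [-7.1  0.  -0.3]
tool turn deg [ 0.02  0.04 -0.01]
```

View pics/s11.png

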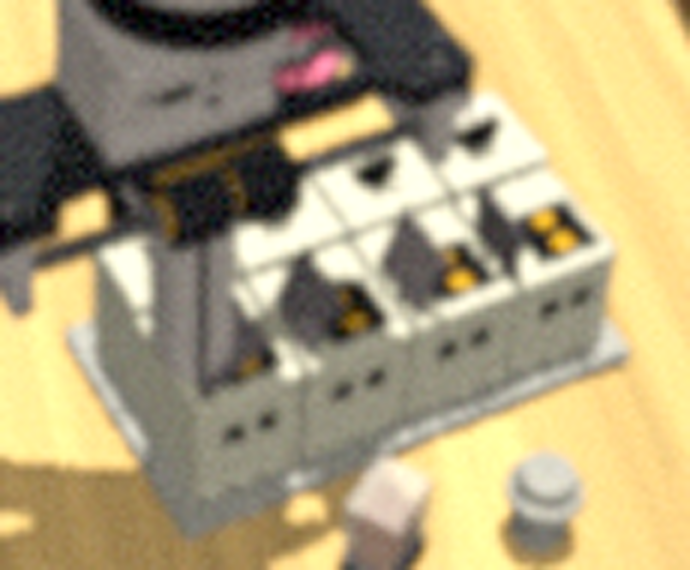

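Cover 1 is folding ahead of the fingertips with about 1 N of force and the strip unmoved. I'll continue the stroke.

Call:
jog_arm([
  {"x":0.005,"y":0,"z":0,"rx":0,"ry":0,"rz":0},
  {"x":0.005,"y":0,"z":0,"rx":0,"ry":0,"rz":0},
  {"x":0.005,"y":0,"z":0,"rx":0,"ry":0,"rz":0},
  {"x":0.005,"y":0,"z":0,"rx":0,"ry":0,"rz":0},
  {"x":0.005,"y":0,"z":0,"rx":0,"ry":0,"rz":0},
  {"x":0.005,"y":0,"z":0,"rx":0,"ry":0,"rz":0},
], claw=0)

```text
time: 13.1
tool_pos: [0.5445, -0.1291, 0.0315]
ee_rot: [3.141, -0.0, 0.253]
wrist_force: [0.6, -0.2, 0.6]
width: 0.0004
```

```bash
python3 st.py -92 -27 32; python3 look.py pics/s12.png
```

```text
t 13.1 pos [ 0.5445 -0.1291  0.0315] rot [ 3.1414e+00 -3.0000e-04  2.5340e-01] F [ 0.6 -0.2  0.6] w 0.0004
in strip mm [-51.1 -26.9  31.5] j [-0.33  0.18  1.55  0.    1.42 -0.59]
tool shift mm [-40.9   0.2  -0.5]
tool turn deg [ 0.01 -0.02 -0.01]
```

View pics/s12.png

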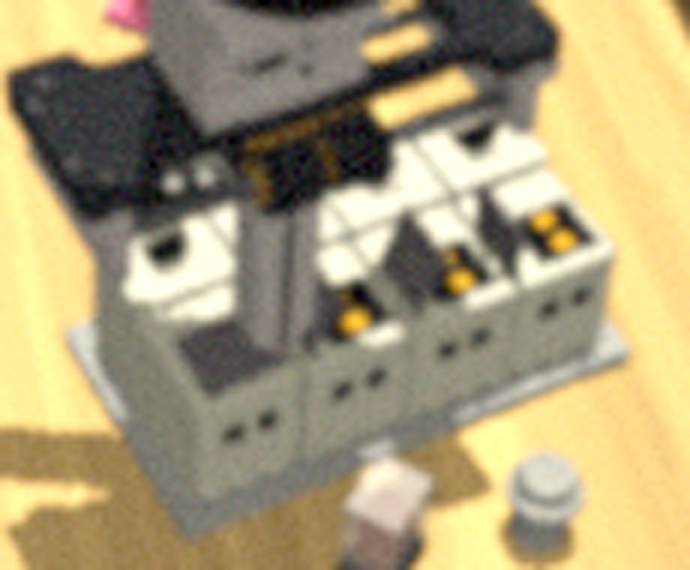

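Cover 1 is flat (dark patch at (225,355)). I'll continue to cover 2.

Call:
jog_arm([
  {"x":0.005,"y":0,"z":0,"rx":0,"ry":0,"rz":0},
  {"x":0.005,"y":0,"z":0,"rx":0,"ry":0,"rz":0},
  {"x":0.005,"y":0,"z":0,"rx":0,"ry":0,"rz":0},
  {"x":0.005,"y":0,"z":0,"rx":0,"ry":0,"rz":0},
  {"x":0.005,"y":0,"z":0,"rx":0,"ry":0,"rz":0},
  {"x":0.005,"y":0,"z":0,"rx":0,"ry":0,"rz":0},
  {"x":0.005,"y":0,"z":0,"rx":0,"ry":0,"rz":0},
  {"x":0.005,"y":0,"z":0,"rx":0,"ry":0,"rz":0},
], claw=0)

```text
time: 13.82
tool_pos: [0.5877, -0.1179, 0.0315]
ee_rot: [3.141, -0.001, 0.253]
wrist_force: [-0.3, 1.0, 1.0]
width: 0.0005
```

```bash
python3 st.py -92 -27 32; python3 look.py pics/s13.png
```

```text
t 13.82 pos [ 0.5877 -0.1179  0.0315] rot [ 3.1414e+00 -7.0000e-04  2.5340e-01] F [-0.3  1.   1. ] w 0.0005
in strip mm [ -6.5 -26.8  31.5] j [-0.29  0.26  1.45  0.    1.43 -0.55]
tool shift mm [-85.5   0.2  -0.6]
tool turn deg [ 0.01 -0.04 -0.  ]
```

View pics/s13.png

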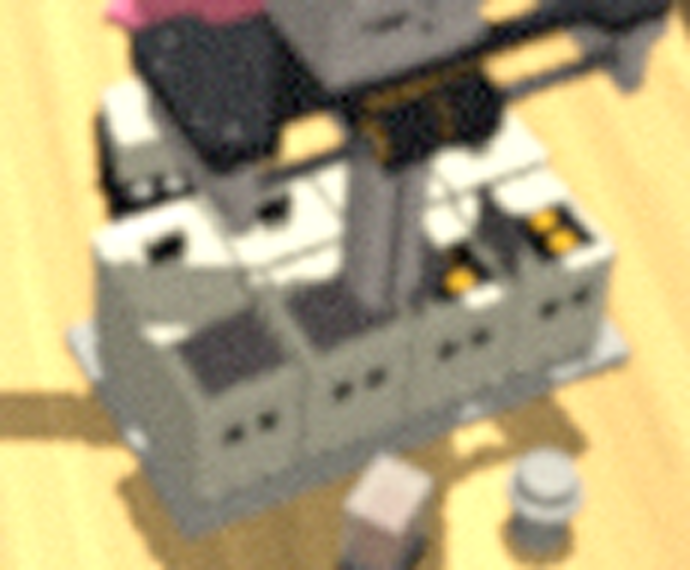

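Covers 1 and 2 lie flat at (232,350) and (335,310). The strip hasn't moved.

Call:
jog_arm([
  {"x":0.005,"y":0,"z":0,"rx":0,"ry":0,"rz":0},
  {"x":0.005,"y":0,"z":0,"rx":0,"ry":0,"rz":0},
  {"x":0.005,"y":0,"z":0,"rx":0,"ry":0,"rz":0},
  {"x":0.005,"y":0,"z":0,"rx":0,"ry":0,"rz":0},
  {"x":0.005,"y":0,"z":0,"rx":0,"ry":0,"rz":0},
  {"x":0.005,"y":0,"z":0,"rx":0,"ry":0,"rz":0},
  {"x":0.005,"y":0,"z":0,"rx":0,"ry":0,"rz":0},
  {"x":0.005,"y":0,"z":0,"rx":0,"ry":0,"rz":0},
  {"x":0.005,"y":0,"z":0,"rx":0,"ry":0,"rz":0},
], claw=0)

```text
time: 14.62
tool_pos: [0.6361, -0.1054, 0.0314]
ee_rot: [3.141, -0.001, 0.253]
wrist_force: [-0.8, 1.1, 0.2]
width: 0.0005
```

```bash
python3 st.py -92 -27 32; python3 look.py pics/s14.png
```

```text
t 14.62 pos [ 0.6361 -0.1054  0.0314] rot [ 3.1415e+00 -7.0000e-04  2.5350e-01] F [-0.8  1.1  0.2] w 0.0005
in strip mm [ 43.4 -26.8  31.4] j [-0.25  0.36  1.33  0.    1.46 -0.51]
tool shift mm [-135.4    0.2   -0.7]
tool turn deg [ 0.01 -0.04 -0.  ]
```

View pics/s14.png

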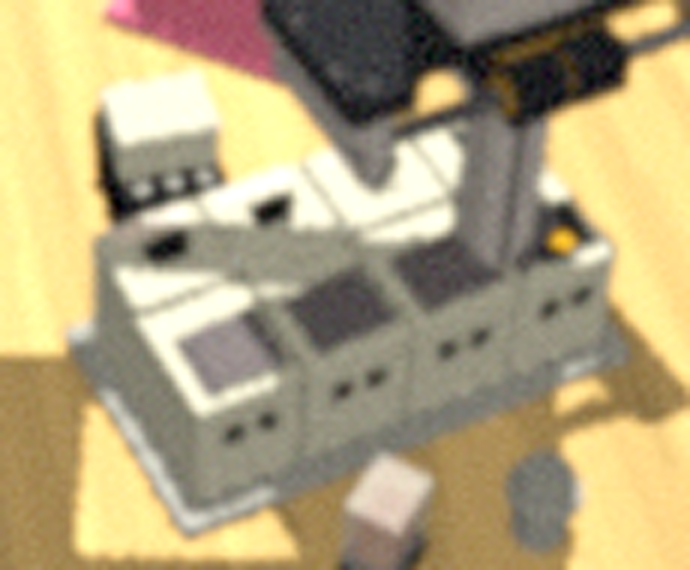

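Three covers are shut. I'll carry on past cover 4 at the same height.

Call:
jog_arm([
  {"x":0.005,"y":0,"z":0,"rx":0,"ry":0,"rz":0},
  {"x":0.005,"y":0,"z":0,"rx":0,"ry":0,"rz":0},
  {"x":0.005,"y":0,"z":0,"rx":0,"ry":0,"rz":0},
  {"x":0.005,"y":0,"z":0,"rx":0,"ry":0,"rz":0},
  {"x":0.005,"y":0,"z":0,"rx":0,"ry":0,"rz":0},
  {"x":0.005,"y":0,"z":0,"rx":0,"ry":0,"rz":0},
  {"x":0.005,"y":0,"z":0,"rx":0,"ry":0,"rz":0},
  {"x":0.005,"y":0,"z":0,"rx":0,"ry":0,"rz":0},
  {"x":0.005,"y":0,"z":0,"rx":0,"ry":0,"rz":0},
  {"x":0.005,"y":0,"z":0,"rx":0,"ry":0,"rz":0},
  {"x":0.005,"y":0,"z":0,"rx":0,"ry":0,"rz":0},
  {"x":0.005,"y":0,"z":0,"rx":0,"ry":0,"rz":0},
], claw=0)

```text
time: 15.67
tool_pos: [0.7011, -0.0883, 0.0309]
ee_rot: [-3.141, -0.002, 0.254]
wrist_force: [-0.8, -0.3, -0.0]
width: 0.0005
```

```bash
python3 st.py 115 -27 32; python3 look.py pics/s15.png
```

```text
t 15.67 pos [ 0.7011 -0.0883  0.0309] rot [-3.1414e+00 -1.7000e-03  2.5370e-01] F [-0.8 -0.3 -0. ] w 0.0005
in strip mm [110.6 -26.6  30.9] j [-0.21  0.49  1.14  0.    1.51 -0.46]
tool shift mm [ 4.4  0.4 -1.1]
tool turn deg [-0.01 -0.1   0.01]
```

View pics/s15.png

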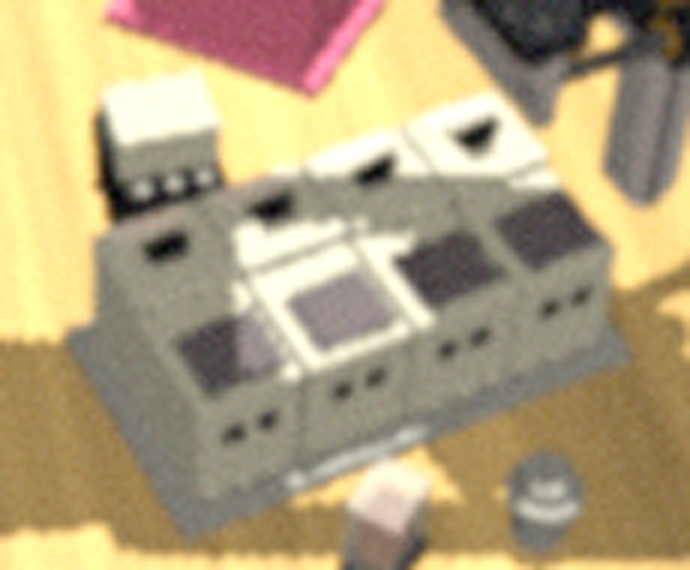

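All four covers are flat and the tips are clear past row_end. I'll lift straight up.

Call:
jog_arm([
  {"x":0.003,"y":0,"z":-0.01,"rx":0,"ry":0,"rz":0},
  {"x":0,"y":0,"z":-0.02,"rx":0,"ry":0,"rz":0},
  {"x":0,"y":0,"z":-0.025,"rx":0,"ry":0,"rz":0},
  {"x":0,"y":0,"z":-0.025,"rx":0,"ry":0,"rz":0},
  {"x":0,"y":0,"z":-0.02,"rx":0,"ry":0,"rz":0},
  {"x":0,"y":0,"z":-0.01,"rx":0,"ry":0,"rz":0},
  {"x":0,"y":0,"z":0,"rx":0,"ry":0,"rz":0},
  {"x":0,"y":0,"z":0,"rx":0,"ry":0,"rz":0},
], claw=0)

```text
time: 16.38
tool_pos: [0.7048, -0.0866, 0.1471]
ee_rot: [-3.14, -0.0, 0.254]
wrist_force: [-0.0, -0.3, -0.3]
width: 0.0005
```

```bash
python3 st.py; python3 look.py pics/s16.png
python3 - <<'E'
from bench import cams
from u import *
import pickle
S0=pickle.load(open("side0.pkl","rb"))["img"];s=cams.snapshot("side")["img"];t=cams.snapshot("top")["img"]
cv2.imwrite("pics/s17.png",np.vstack([s[:300,:,::-1],cv2.convertScaleAbs(cv2.absdiff(s,S0)[120:400,:,::-1],alpha=2)])[:590])
cv2.imwrite("pics/t17.png",t[:,:,::-1])
E
```

```text
t 16.38 pos [ 0.7048 -0.0866  0.1471] rot [-3.1402e+00 -1.0000e-04  2.5420e-01] F [-0.  -0.3 -0.3] w 0.0005
in strip mm [114.7 -25.9 147.1] j [-0.2   0.46  0.96  0.    1.73 -0.46]
tool turn deg [-0.08 -0.    0.04]
```

View pics/s16.png

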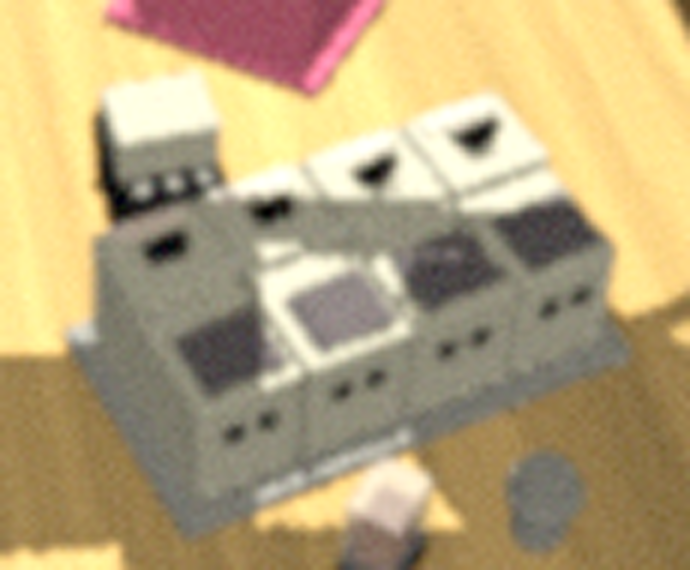

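View pics/s17.png

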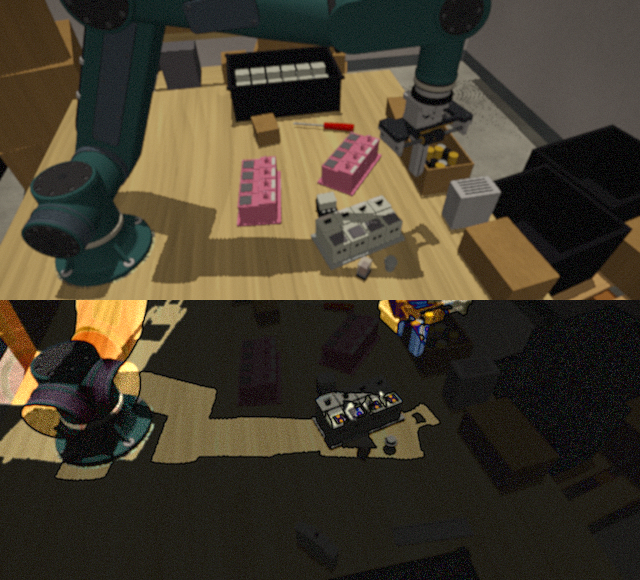

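All four covers are flat. Apart from the arm and its shadow, only the covers differ from the first picture, and the gripper hangs free above and past the strip. Handing in.

```bash
python3 -c "
from bench import robot,ticket
o=robot.get_obs();print(o['time'],o['tool_pos'],o['wrist_force'],abs(o['qvel']).max() if hasattr(o['qvel'],'max') else o['qvel'])
print(ticket.close_job())"
```

```text
16.5333 [ 0.70382449 -0.08646179  0.14490276] [-0.501923   -0.12390399  0.88194469] 0.015616547242526362
the job is handed in; nothing more can be done
None
```

All four covers on the white strip are folded flat, done in order 1 to 4 in one continuous stroke with closed fingertips. The job was handed in at 16.5 s of the 38 s allowed, with the gripper hanging clear of everything.

- **Stroke:** after each call the wrist force read about 1.5 N or less. I ran past row_end before lifting.
- **Last checks:** the side picture shows all four covers flat. Compared with the first picture, the strip, toggles and neighbouring parts show no visible movement beyond the arm's shadow. I saved a last top picture but did not view it.
- **Tip height disagreed with the description:** the real fingertips were about 36 mm higher than the reported tool position.
    - **Dry run:** my first run, at the stated height, passed over cover 1 without touching it.
    - **Bench touch:** I backed off and touched free bench once, at about 9.5 N, to measure the offset. The stroke then ran with the tips at about 67 mm, roughly 2 mm above the row line.
- **Other slips:** an early call was refused as invalid input, so nothing moved. One travel call had its shifts in mm instead of m; they were capped at the per-row limit in the intended direction, clear of everything.

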